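# Sort returned ink cartons by heft

### The job

Some of the identical sealed ink cartons on the table are full and the others are empty: lift each one to feel which it is. Lay the empties flat in the cardboard return crate, none sticking up above its rim, and line the full ones up end to end on the aluminium stock tray, lengthwise along its fence, pushed square and snug against the fence and up to the end stop with no gaps. Leave the mug, tape dispenser and stapler where they are.

Things in the scene. Friction and masses are not known exactly. Their poses are not given: they have to be found in the camera images.
- carton_a: sealed ink carton, one of 4 to 6 that look identical (the rest absent): rigid dark blue block 84 mm long, 50 x 50 mm section, pale label band. Origin at its centre, local x along its length. Starts lying on the table. Weighs about 450 g (full) or 100 g (empty), within 12 percent; only the weight tells which
- carton_b: sealed ink carton, one of 4 to 6 that look identical (the rest absent): rigid dark blue block 84 mm long, 50 x 50 mm section, pale label band. Origin at its centre, local x along its length. Starts lying on the table. Weighs about 450 g (full) or 100 g (empty), within 12 percent; only the weight tells which
- carton_c: sealed ink carton, one of 4 to 6 that look identical (the rest absent): rigid dark blue block 84 mm long, 50 x 50 mm section, pale label band. Origin at its centre, local x along its length. Starts lying on the table. Weighs about 450 g (full) or 100 g (empty), within 12 percent; only the weight tells which
- carton_d: sealed ink carton, one of 4 to 6 that look identical (the rest absent): rigid dark blue block 84 mm long, 50 x 50 mm section, pale label band. Origin at its centre, local x along its length. Starts lying on the table. Weighs about 450 g (full) or 100 g (empty), within 12 percent; only the weight tells which
- carton_e: sealed ink carton, one of 4 to 6 that look identical (the rest absent): rigid dark blue block 84 mm long, 50 x 50 mm section, pale label band. Origin at its centre, local x along its length. Starts lying on the table. Weighs about 450 g (full) or 100 g (empty), within 12 percent; only the weight tells which
- carton_f: sealed ink carton, one of 4 to 6 that look identical (the rest absent): rigid dark blue block 84 mm long, 50 x 50 mm section, pale label band. Origin at its centre, local x along its length. Starts lying on the table. Weighs about 450 g (full) or 100 g (empty), within 12 percent; only the weight tells which
- stock_tray: fixed aluminium tray: base plate 125 (local x) x 310 (local y) x 4 mm, origin at the centre of its underside on the table; two walls, tops 40 mm above the table: a long fence on the +x side, inner face at x = +55 mm, and an end stop at the +y end, inner face at y = +150 mm. The -x side and -y end are open. At most three cartons are full
- return_crate: fixed open cardboard crate, outside 160 (local x) x 340 (local y) mm, rim 62 mm above the table, walls and floor 5 mm; origin at the centre of its underside on the table. At most three cartons are empty; they fit in one layer end to end along local y
- mug: white mug, 80 mm wide, 92 mm tall, origin at the centre of its underside; a bystander, to be left alone
- tape_dispenser: black desk tape dispenser 150 x 60 mm, 81 mm tall, origin at the centre of its underside; a bystander, to be left alone
- stapler: black stapler 150 x 36 mm, about 50 mm tall, origin at the centre of its underside; a bystander, to be left alone
Not all that is in view belongs to the job. What is shaped like the carton_e but green, purple or yellow is not meant.

How it is judged:
At the end, for the whole second after the job is handed in: All cartons at rest. Full ones (pressing on the tray with over 2.4 N) on the stock tray, within 5 mm of the fence and 0.06 rad of parallel, in a gapless row from the end stop (5, 7, 9 mm). Empties (under 2 N) in the crate, length level within 0.12 rad, wholly below the rim (((x of carton_a in the frame of stock_tray between 0.025 and 0.0335 m and z of carton_a in the frame of stock_tray between 0.022 and 0.036 m and angle between the x axis of carton_a and the y axis of stock_tray, either way round below 0.06 rad and contact force between carton_a and stock_tray above 2.4 N) or (x of carton_a in the frame of return_crate between -0.075 and 0.075 m and y of carton_a in the frame of return_crate between -0.165 and 0.165 m and z of carton_a in the frame of return_crate between 0.02 and 0.037 m and angle between carton_a's own x axis and vertical between 1.45 and 1.69 rad and contact force between carton_a and return_crate between 0.2 and 2 N)) and (y of carton_a in the frame of stock_tray below -0.17 m or y of carton_a in the frame of stock_tray above 0.17 m or y of carton_a in the frame of stock_tray between 0.103 and 0.112 m or y of carton_a in the frame of stock_tray between 0.017 and 0.028 m or y of carton_a in the frame of stock_tray between -0.069 and -0.056 m) and linear speed of each of carton_a, carton_b, carton_c, carton_d, carton_e, carton_f below 0.02 m/s and ((x of carton_b in the frame of stock_tray between 0.025 and 0.0335 m and z of carton_b in the frame of stock_tray between 0.022 and 0.036 m and angle between the x axis of carton_b and the y axis of stock_tray, either way round below 0.06 rad and contact force between carton_b and stock_tray above 2.4 N) or (x of carton_b in the frame of return_crate between -0.075 and 0.075 m and y of carton_b in the frame of return_crate between -0.165 and 0.165 m and z of carton_b in the frame of return_crate between 0.02 and 0.037 m and angle between carton_b's own x axis and vertical between 1.45 and 1.69 rad and contact force between carton_b and return_crate between 0.2 and 2 N)) and (y of carton_b in the frame of stock_tray below -0.17 m or y of carton_b in the frame of stock_tray above 0.17 m or y of carton_b in the frame of stock_tray between 0.103 and 0.112 m or y of carton_b in the frame of stock_tray between 0.017 and 0.028 m or y of carton_b in the frame of stock_tray between -0.069 and -0.056 m) and ((x of carton_c in the frame of stock_tray between 0.025 and 0.0335 m and z of carton_c in the frame of stock_tray between 0.022 and 0.036 m and angle between the x axis of carton_c and the y axis of stock_tray, either way round below 0.06 rad and contact force between carton_c and stock_tray above 2.4 N) or (x of carton_c in the frame of return_crate between -0.075 and 0.075 m and y of carton_c in the frame of return_crate between -0.165 and 0.165 m and z of carton_c in the frame of return_crate between 0.02 and 0.037 m and angle between carton_c's own x axis and vertical between 1.45 and 1.69 rad and contact force between carton_c and return_crate between 0.2 and 2 N)) and (y of carton_c in the frame of stock_tray below -0.17 m or y of carton_c in the frame of stock_tray above 0.17 m or y of carton_c in the frame of stock_tray between 0.103 and 0.112 m or y of carton_c in the frame of stock_tray between 0.017 and 0.028 m or y of carton_c in the frame of stock_tray between -0.069 and -0.056 m) and ((x of carton_d in the frame of stock_tray between 0.025 and 0.0335 m and z of carton_d in the frame of stock_tray between 0.022 and 0.036 m and angle between the x axis of carton_d and the y axis of stock_tray, either way round below 0.06 rad and contact force between carton_d and stock_tray above 2.4 N) or (x of carton_d in the frame of return_crate between -0.075 and 0.075 m and y of carton_d in the frame of return_crate between -0.165 and 0.165 m and z of carton_d in the frame of return_crate between 0.02 and 0.037 m and angle between carton_d's own x axis and vertical between 1.45 and 1.69 rad and contact force between carton_d and return_crate between 0.2 and 2 N)) and (y of carton_d in the frame of stock_tray below -0.17 m or y of carton_d in the frame of stock_tray above 0.17 m or y of carton_d in the frame of stock_tray between 0.103 and 0.112 m or y of carton_d in the frame of stock_tray between 0.017 and 0.028 m or y of carton_d in the frame of stock_tray between -0.069 and -0.056 m) and ((x of carton_e in the frame of stock_tray between 0.025 and 0.0335 m and z of carton_e in the frame of stock_tray between 0.022 and 0.036 m and angle between the x axis of carton_e and the y axis of stock_tray, either way round below 0.06 rad and contact force between carton_e and stock_tray above 2.4 N) or (x of carton_e in the frame of return_crate between -0.075 and 0.075 m and y of carton_e in the frame of return_crate between -0.165 and 0.165 m and z of carton_e in the frame of return_crate between 0.02 and 0.037 m and angle between carton_e's own x axis and vertical between 1.45 and 1.69 rad and contact force between carton_e and return_crate between 0.2 and 2 N)) and (y of carton_e in the frame of stock_tray below -0.17 m or y of carton_e in the frame of stock_tray above 0.17 m or y of carton_e in the frame of stock_tray between 0.103 and 0.112 m or y of carton_e in the frame of stock_tray between 0.017 and 0.028 m or y of carton_e in the frame of stock_tray between -0.069 and -0.056 m) and ((x of carton_f in the frame of stock_tray between 0.025 and 0.0335 m and z of carton_f in the frame of stock_tray between 0.022 and 0.036 m and angle between the x axis of carton_f and the y axis of stock_tray, either way round below 0.06 rad and contact force between carton_f and stock_tray above 2.4 N) or (x of carton_f in the frame of return_crate between -0.075 and 0.075 m and y of carton_f in the frame of return_crate between -0.165 and 0.165 m and z of carton_f in the frame of return_crate between 0.02 and 0.037 m and angle between carton_f's own x axis and vertical between 1.45 and 1.69 rad and contact force between carton_f and return_crate between 0.2 and 2 N)) and (y of carton_f in the frame of stock_tray below -0.17 m or y of carton_f in the frame of stock_tray above 0.17 m or y of carton_f in the frame of stock_tray between 0.103 and 0.112 m or y of carton_f in the frame of stock_tray between 0.017 and 0.028 m or y of carton_f in the frame of stock_tray between -0.069 and -0.056 m) and (y of carton_a in the frame of stock_tray between 0.103 and 0.112 m or y of carton_b in the frame of stock_tray between 0.103 and 0.112 m or y of carton_c in the frame of stock_tray between 0.103 and 0.112 m or y of carton_d in the frame of stock_tray between 0.103 and 0.112 m or y of carton_e in the frame of stock_tray between 0.103 and 0.112 m or y of carton_f in the frame of stock_tray between 0.103 and 0.112 m or ((y of carton_a in the frame of stock_tray below 0.017 m or y of carton_a in the frame of stock_tray above 0.028 m) and (y of carton_b in the frame of stock_tray below 0.017 m or y of carton_b in the frame of stock_tray above 0.028 m) and (y of carton_c in the frame of stock_tray below 0.017 m or y of carton_c in the frame of stock_tray above 0.028 m) and (y of carton_d in the frame of stock_tray below 0.017 m or y of carton_d in the frame of stock_tray above 0.028 m) and (y of carton_e in the frame of stock_tray below 0.017 m or y of carton_e in the frame of stock_tray above 0.028 m) and (y of carton_f in the frame of stock_tray below 0.017 m or y of carton_f in the frame of stock_tray above 0.028 m))) and (y of carton_a in the frame of stock_tray between 0.017 and 0.028 m or y of carton_b in the frame of stock_tray between 0.017 and 0.028 m or y of carton_c in the frame of stock_tray between 0.017 and 0.028 m or y of carton_d in the frame of stock_tray between 0.017 and 0.028 m or y of carton_e in the frame of stock_tray between 0.017 and 0.028 m or y of carton_f in the frame of stock_tray between 0.017 and 0.028 m or ((y of carton_a in the frame of stock_tray below -0.069 m or y of carton_a in the frame of stock_tray above -0.056 m) and (y of carton_b in the frame of stock_tray below -0.069 m or y of carton_b in the frame of stock_tray above -0.056 m) and (y of carton_c in the frame of stock_tray below -0.069 m or y of carton_c in the frame of stock_tray above -0.056 m) and (y of carton_d in the frame of stock_tray below -0.069 m or y of carton_d in the frame of stock_tray above -0.056 m) and (y of carton_e in the frame of stock_tray below -0.069 m or y of carton_e in the frame of stock_tray above -0.056 m) and (y of carton_f in the frame of stock_tray below -0.069 m or y of carton_f in the frame of stock_tray above -0.056 m)))); the robot touches nothing.
It fails at once if the mug is moved more than 30 mm (distance of mug from where it was at the start of the episode above 0.03 m).
It fails at once if the tape dispenser is moved more than 30 mm (distance of tape_dispenser from where it was at the start of the episode above 0.03 m).
It fails at once if the stapler is moved more than 30 mm (distance of stapler from where it was at the start of the episode above 0.03 m).
Of carton_a, carton_b, carton_c, carton_d, carton_e, carton_f only 4 to 6 are there at a start; the rules pass over those that are not, and their reading is None.
At some moment in a run one of carton_a, carton_b, carton_c, carton_d, carton_e, carton_f may be knocked a few centimetres aside while the robot is not near it.
Once in a run the grip may slacken for a moment while it holds something.
It also fails if it takes over 210 s, if anything falls off the work surface, if the arm or the gripper's body presses on something with over 40 N, if the wrist force passes 120 N, or if a joint passes its speed limit or range.

### The arm

A 7-joint arm with a two-finger parallel gripper is mounted at the origin on the work surface. World frame = base frame: x ahead of the robot, y to its left, z up, the work surface at z = 0. Lengths are in m, angles in rad, forces in N, time in s.
With the tool pointing down it reaches from about 0.4 to 0.85 m from the base axis. Payload 10.4 kg.
Tool frame: the origin (TCP) lies midway between the tips of the shut fingers; the grasp point (between the pads) lies 19 mm behind it; z points along the fingers, x is the direction in which the jaws open and shut, and the axes are right-handed (so a half turn about z gives the same grasp; the last joint's range is limited). The gripper opens to 85 mm and grips with 20 to 120 N. Pads are 22 mm wide; open, the fingers measure 114 mm over their backs; the gripper's body (76 mm by 85 mm) begins 54 mm behind the grasp point. The pads swing forward as they close: fully open they stand 13 mm farther back than shut.
Start: joints at [1.086, 0.332, -0.065, 1.46, 0.022, 1.35, -0.088], TCP at [0.278, -0.56, 0.231] pointing down, gripper open.
Joint ranges: [-2.6, 2.6], [-0.5, 2.12], [-1.47, 1.34], [0.16, 2.42], [-1.27, 4.41], [0.06, 2.06], [-2.6, 2.6]. Speed limits (rad/s): [2.22, 2.22, 2.79, 2.79, 3.14, 3.14, 3.14].

### API

Orientations are given as a unit quaternion [x, y, z, w].
In Python, from workcell import monitor, eyes, ticket, models gives the robot as it stands.
- The arm moves only by the tool servo_tool, never from a script. Its argument "motion" is a list of rows, each a list of 7 numbers: the opening, from 0 (shut) to 1 (fully open), then the shift along the tool's x, y, z in m, then the turn, a rotation vector about the tool's x, y, z in degrees. In form: [[fingers, tx, ty, tz, rx, ry, rz], ...]. A call has 1 to 20 rows; each row is the pose to reach, as a shift and turn from the pose commanded when the call began, along the tool's axes at that moment; what a row does not reach only later rows make up. A row lasts 1/8 s, in which the tool goes at most 62.5 mm and 10.7 degrees, less where a joint would pass 70% of its speed; a pose out of reach is approached as far as the arm can. A call with a gripper value outside its range is refused whole. The fingers move at their own pace and stop on an object; "grip_force" is the grip in N (left out, the last holds). Time passes only in rows, so rows that repeat a pose let the fingers close. It gives the time, the measured TCP pose, the force and the opening at its end, in the units of the state.
- monitor.get_obs(): the state, without advancing time (a new reading comes with each control period).
- eyes.camera(name): name is "side" or "top"; returns (picture, depth): 480x640x3 uint8, blue, green, red; 480x640 float32, m along the optical axis (not along the pixel's ray), 0 where there is no reading.
- eyes.camera_info(name): a dict with "intrinsics" (3x3 intrinsics, pixels), "extrinsics" (4x4, takes a point from world to camera coordinates). Camera axes: x right, y down, z forward; pixel columns grow to the right and rows downward; lengths in m; the calibration is good to about 2 mm. A picture is of the moment at which its call begins. camera_info takes no time and is no camera call.
- ticket.hand_in(): hands the job in, once; it reports no verdict.
Trained networks look in the newest picture that a camera, given by its name, has taken for a name from the list of things; names that differ only in an ending like _2 or _b are one class to them, and where a whole thing is asked for, a point or a joint stands for the part that bears it (a point fixed in the world has none). Each returns a list of dicts, best first, with "confidence" (0 to 1); they miss things now and then, are a little off and sometimes report something else, mostly with a low value. They report only what shows in the picture. A call takes as long as a camera call. They do not tell look-alikes from the thing itself.
- models.boxes_of(camera, thing): "point" ([x, y, z] in m, in the coordinates of the camera as it stood for that picture, good to about 4 mm: the middle of the surface that is visible of it).
The state is a dict: "clock": time; "joint_pos": joint angles; "joint_velocities": joint speeds; "tau": joint torques, N m; "position": TCP position; "ee_rot": TCP orientation; "ft_force": force on the tool from outside, world axes, zero at the start; "torque": the same for the moment, N m; "grip_width": opening from 0.0 (shut) to 1.0 (fully open).
Only numpy, scipy, OpenCV 4.12 (cv2) and the standard library are available. Lean on these libraries where they do the work, as an engineer would, in place of code of your own. Each camera call takes 0.05 s, during which the arm holds its last target. There are 200 camera calls.

## Working session

There is one attempt and no reset: what is moved stays moved. The work goes in short steps, Python scripts to look and compute and a tool call to move; the robot and the scene stay as the last step left them, time stands still between calls to the robot, and variables do not carry over. Pictures are saved under pics/ and viewed, about 12 in all and at most 16, crops included, and the job is handed in when it is done.

Besides the shell and the picture viewer there is one more tool, called as name([rows], argument=value, ...), one row to a line, values as JSON. servo_tool: Moves the arm, as the interface text tells. Its arguments: {"type":"object","properties":{"motion":{"type":"array"},"grip_force":{"type":"number"}},"required":["motion"]}

```bash
mkdir -p pics
cat > h.py <<'E'
import numpy as np,cv2
from workcell import monitor,eyes,ticket,models
from scipy.spatial.transform import Rotation as R
def world(cam,dep):
    i=eyes.camera_info(cam);K=np.array(i["intrinsics"]);E=np.array(i["extrinsics"])
    v,u=np.mgrid[:480,:640];p=np.stack([(u-K[0,2])/K[0,0]*dep,(v-K[1,2])/K[1,1]*dep,dep],-1)
    return (p-E[:3,3])@E[:3,:3]
def c2w(cam,p):
    E=np.array(eyes.camera_info(cam)["extrinsics"]);return (np.array(p)-E[:3,3])@E[:3,:3]
E
python3 - <<'E'
from h import *
for c in("top","side"):
    im,d=eyes.camera(c);cv2.imwrite(f"pics/{c}0.png",im);np.savez(f"{c}0.npz",im=im,w=world(c,d),d=d)
    for t in("carton_a","stock_tray","return_crate","mug","tape_dispenser","stapler"):
        print(c,t,[(np.round(c2w(c,b["point"]),3).tolist(),round(b["confidence"],2)) for b in models.boxes_of(c,t)])
o=monitor.get_obs();print(o)
print(eyes.camera_info("top"))
E
```

```text
top carton_a [([0.419, -0.271, 0.052], 0.96), ([0.614, 0.447, 0.045], 0.94), ([0.416, -0.053, 0.049], 0.92), ([0.428, 0.063, 0.05], 0.85), ([0.433, -0.159, 0.052], 0.79), ([0.288, 0.245, 0.049], 0.71), ([0.424, 0.291, 0.049], 0.63), ([0.264, 0.389, 0.05], 0.62), ([0.783, 0.227, 0.049], 0.6)]
top stock_tray [([0.598, 0.193, 0.002], 0.96)]
top return_crate [([0.612, -0.183, 0.008], 0.6), ([0.772, 0.011, 0.037], 0.34)]
top mug [([0.771, 0.011, 0.042], 0.87), ([0.439, 0.523, 0.019], 0.21)]
top tape_dispenser [([0.444, 0.524, 0.021], 0.68), ([0.398, -0.498, 0.045], 0.17)]
top stapler []
side carton_a [([0.421, -0.069, 0.049], 0.94), ([0.425, 0.042, 0.051], 0.93), ([0.613, 0.438, 0.044], 0.73), ([0.434, 0.278, 0.043], 0.7), ([0.421, -0.298, 0.052], 0.67), ([0.429, 0.152, 0.044], 0.67), ([0.287, 0.225, 0.047], 0.67), ([0.263, 0.368, 0.052], 0.59), ([0.43, -0.182, 0.054], 0.55)]
side stock_tray [([0.599, 0.2, 0.007], 0.86)]
side return_crate [([0.607, -0.178, 0.005], 0.78)]
side mug [([0.762, -0.015, 0.06], 0.61)]
side tape_dispenser [([0.452, 0.52, 0.022], 0.75)]
side stapler [([0.402, -0.5
[... 477 characters left out ...]
681, -0.5595308 ,  0.23137298]), 'ee_rot': array([ 8.50172612e-01, -5.26504062e-01,  4.49461818e-05,  2.56383483e-05]), 'ft_force': array([-0.0911266 , -0.89487812, -0.45598004]), 'torque': array([ 0.03250833, -0.04724347,  0.01066786]), 'grip_width': 0.999701832276429}
{'intrinsics': array([[476.83115652,   0.        , 324.87555738],
       [  0.        , 476.83115652, 231.19814445],
       [  0.        ,   0.        ,   1.        ]]), 'extrinsics': array([[-0.02012006, -0.99977011, -0.00741073,  0.01065051],
       [-0.98963086,  0.02096929, -0.14209522,  0.53796066],
       [ 0.14221795,  0.00447492, -0.98982525,  1.28690725],
       [ 0.        ,  0.        ,  0.        ,  1.        ]])}
```

View pics/top0.png

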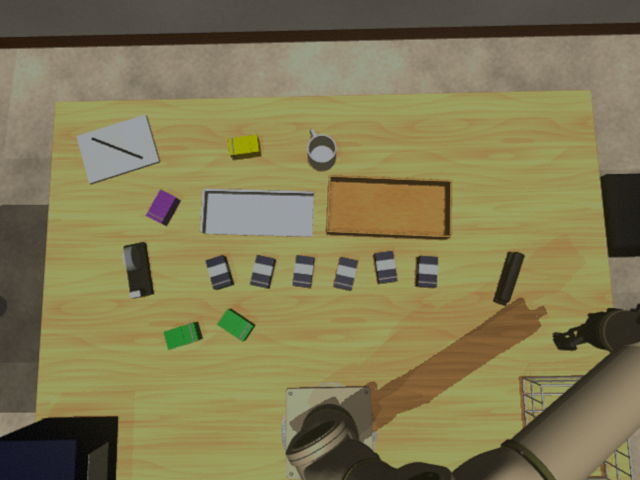

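View pics/side0.png

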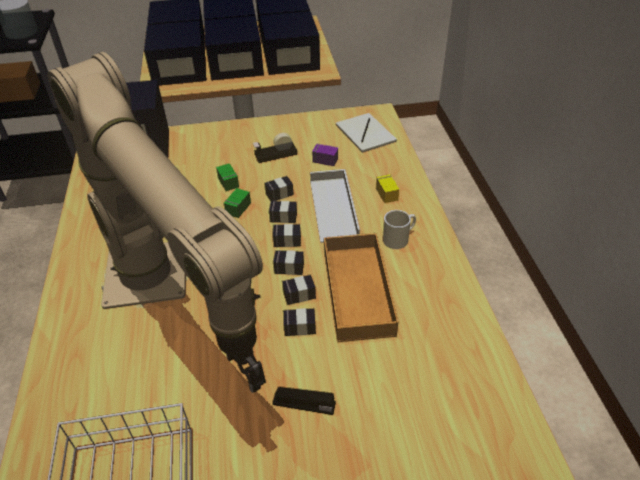

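Six dark-blue cartons lie in a row in the top view at (219,272), (262,271), (304,271), (346,273), (386,267) and (428,271). The green, yellow and purple blocks are look-alikes of another colour and are left out. The tray is at (258,213), with its fence on the far (+x) side and its end stop at the left (+y). The crate is at (389,208). Next I fit poses from depth and check with a crop.

```bash
cat >> h.py <<'E'
def cartons(im,w,zmin=.042,zmax=.062):
    """top faces of dark/pale (unsaturated or blue) blocks: x,y,z,yaw of long axis,(l,w)"""
    hsv=cv2.cvtColor(im,cv2.COLOR_BGR2HSV)
    m=((w[...,2]>zmin)&(w[...,2]<zmax)&(w[...,0]>.32)&(w[...,0]<.72)&(abs(w[...,1])<.37)).astype(np.uint8)
    n,l,s,c=cv2.connectedComponentsWithStats(m,connectivity=4);out=[]
    for k in range(1,n):
        if not 250<s[k,4]<2000: continue
        p=w[l==k]; (cx,cy),(a,b),t=cv2.minAreaRect((p[:,:2]*1000).astype(np.float32))
        if b>a: a,b,t=b,a,t+90
        t=(t+90)%180-90
        out.append([cx/1000,cy/1000,np.median(p[:,2]),t,a,b,np.median(hsv[l==k][:,0]),*c[k]])
    return sorted(out,key=lambda o:o[1])
def look(name=None,cam="top"):
    im,d=eyes.camera(cam)
    if name: cv2.imwrite(f"pics/{name}.png",im)
    w=world(cam,d)
    return im,w
def yaw():
    o=monitor.get_obs();m=R.from_quat(o["ee_rot"]).as_matrix();return o,m
E
python3 - <<'E'
from h import *
d=np.load("top0.npz");im,w=d["im"],d["w"]
np.set_printoptions(suppress=True,precision=3)
for c in cartons(im,w): print(np.round(c,3))
def box(m,n):
    p=w[m];r=cv2.minAreaRect((p[:,:2]*1000).astype(np.float32));print(n,np.round(r[0],1),np.round(r[1],1),round(r[2],2),len(p),np.round(np.percentile(p[:,2],[5,50,95]),4))
X,Y,Z=w[...,0],w[...,1],w[...,2]
reg=(X>.5)&(X<.72)
box(reg&(Y>.02)&(Y<.38)&(Z>.036)&(Z<.044),"trayrim")
box(reg&(Y>.02)&(Y<.38)&(Z>.002)&(Z<.0055)&(im.astype(int).min(-1)>110),"traybase")
box(reg&(Y>-.38)&(Y<-.0)&(Z>.05)&(Z<.07),"craterim")
box(reg&(Y>-.38)&(Y<-.0)&(Z>.003)&(Z<.01),"cratefloor")
cv2.imwrite("pics/c0.png",cv2.resize(im[160:320,180:460],None,fx=2.8,fy=2.8,interpolation=cv2.INTER_CUBIC))
E
```

```text
[  0.42   -0.277   0.051  -6.105  83.82   51.048 120.    427.346 271.459]
[  0.661  -0.208   0.054  63.048 366.617 135.544  19.    406.942 188.098]
[  0.435  -0.163   0.051   6.994  83.734  51.199 123.    385.347 266.959]
[  0.419  -0.053   0.051 -13.862  83.717  50.078 120.    345.114 273.525]
[  0.428   0.062   0.051  -8.664  84.287  50.524 117.    302.579 271.121]
[  0.43    0.174   0.051 -13.488  83.905  50.39  115.    261.435 271.534]
[  0.43    0.295   0.051  16.47   84.538  51.598 116.    217.582 272.175]
trayrim [649.3 207.8] [112.2 330. ] 18.09 323 [0.037 0.04  0.043]
traybase [603.6 191.7] [318.5 133.6] 87.17 1858 [0.002 0.004 0.005]
craterim [ 613.1 -171.3] [353.9 185.5] 85.67 859 [0.052 0.061 0.067]
cratefloor [ 609.9 -189.9] [379.6 219.7] 89.97 5031 [0.003 0.006 0.009]
```

View pics/c0.png

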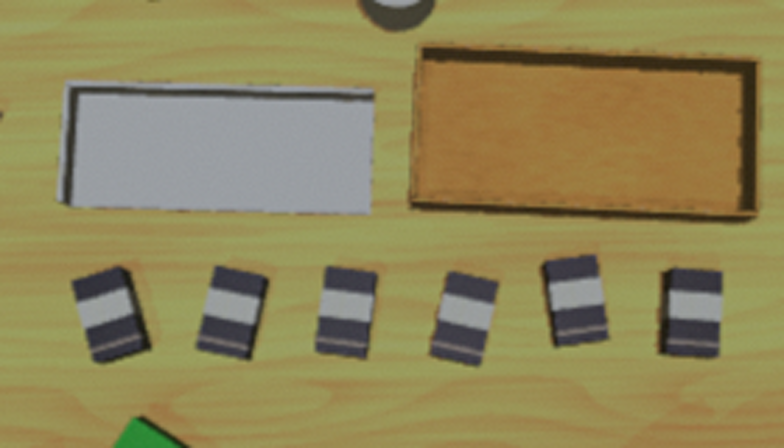

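The crop shows six dark-blue cartons with pale bands, long axes roughly along world x. The fence is at the top of the tray and the end stop at its left. Tray corners in the crop are (68,82), (374,92) and (60,203); crate rim corners are (420,46), (758,62), (755,216) and (411,207). I intersect these with the known heights to get the poses.

Run:
```python
from h import *
i=eyes.camera_info("top");K=i["intrinsics"];E=i["extrinsics"]
def ray(u,v,z):
    u=180+(u+.5)/2.8-.5;v=160+(v+.5)/2.8-.5
    d=E[:3,:3].T@np.linalg.inv(K)@[u,v,1];o=-E[:3,:3].T@E[:3,3];return (o+d*(z-o[2])/d[2])[:2]
T=[ray(68,82,.04),ray(374,91,.04),ray(372,213,.004),ray(60,203,.04)]
C=[ray(420,46,.062),ray(758,62,.062),ray(755,216,.062),ray(411,207,.062)]
for n,P in(("tray",T),("crate",C)):
    for p in P: print(n,np.round(p,4))
    for a,b in((0,1),(1,2),(2,3),(3,0)):
        q=P[a]-P[b];print(round(np.hypot(*q),4),round(np.degrees(np.arctan2(q[1],q[0])),2))
d=np.load("top0.npz");w=d["w"];X,Y,Z=w[...,0],w[...,1],w[...,2]
m=(Z>.037)&(Z<.043)&(Y>.06)&(Y<.32)&(X>.62)&(X<.72)
f=np.polyfit(Y[m],X[m],1);print("fence mid x at y: slope",f[0],np.degrees(f[0]),"x@.19",np.polyval(f,.19),X[m].std(),m.sum())
m=(Z>.037)&(Z<.043)&(X>.54)&(X<.63)&(Y>.25)&(Y<.4)
f=np.polyfit(X[m],Y[m],1);print("stop",f,np.polyval(f,.6),m.sum())
o=monitor.get_obs();mm=R.from_quat(o["ee_rot"]).as_matrix();print(mm.round(3))
```

```text
tray [0.6652 0.3377]
tray [0.6493 0.03  ]
tray [0.5307 0.0351]
tray [0.5424 0.3437]
0.3082 87.03
0.1187 -2.49
0.3088 -92.17
0.123 177.21
crate [ 0.6888 -0.017 ]
crate [ 0.6652 -0.3504]
crate [ 0.5121 -0.3386]
crate [ 0.528  -0.0048]
0.3342 85.95
0.1536 -4.38
0.3343 -92.72
0.1614 175.65
fence mid x at y: slope 0.05110106802680456 2.927875526546815 x@.19 0.6560076218445615 0.004362868031325956 162
stop [-0.06195942  0.37945385] 0.3422782027826939 56
[[ 0.446 -0.895  0.   ]
 [-0.895 -0.446 -0.   ]
 [ 0.    -0.    -1.   ]]
```

```bash
cat >> h.py <<'E'
TO=np.array([.596,.188]);TY=-2.8;CO=np.array([.5985,-.1777]);CY=-3.7
def loc(o,y,p): # local->world
    a=np.radians(y);return o+np.array([[np.cos(a),-np.sin(a)],[np.sin(a),np.cos(a)]])@np.array(p)
def go(x,y,z,jy):
    o=monitor.get_obs();m=R.from_quat(o["ee_rot"]).as_matrix()
    cur=np.degrees(np.arctan2(m[1,0],m[0,0]))
    t=m.T@(np.array([x,y,z])-o["position"]); rz=-((jy-cur+180)%360-180)
    print("go",np.round([x,y,z,jy],3),"-> shift",t.round(4),"rz",round(rz,1),"| clock",round(o["clock"],2),"pos",o["position"].round(4),"yaw",round(cur,1),"F",o["ft_force"].round(2),"j7",o["joint_pos"].round(2)[6],"grip",round(o["grip_width"],3))
def show():
    im,w=look()
    for c in cartons(im,w): 
        if c[4]<120: print("carton",np.round(c[:6],3),"px",np.round(c[7:]))
    return im,w
E
python3 -c "
from h import *
go(.420,-.277,.15,-96.1)"
```

```text
go [  0.42   -0.277   0.15  -96.1  ] -> shift [-0.1899 -0.2526  0.0814] rz 32.6 | clock 0.7 pos [ 0.2785 -0.5595  0.2314] yaw -63.5 F [-0.09 -0.89 -0.46] j7 -0.09 grip 1.0
```

servo_tool([
  [0.8, -0.19, -0.253, 0.04, 0, 0, 32.6],
  [0.8, -0.19, -0.253, 0.04, 0, 0, 32.6],
  [0.8, -0.19, -0.253, 0.04, 0, 0, 32.6],
  [0.8, -0.19, -0.253, 0.04, 0, 0, 32.6],
  [0.8, -0.19, -0.253, 0.08, 0, 0, 32.6],
  [0.8, -0.19, -0.253, 0.08, 0, 0, 32.6],
  [0.8, -0.19, -0.253, 0.08, 0, 0, 32.6],
  [0.8, -0.19, -0.253, 0.08, 0, 0, 32.6],
], grip_force=60)

```text
clock: 1.7
position: [0.4202, -0.2779, 0.152]
ee_rot: [-0.668, 0.744, -0.001, -0.0]
ft_force: [-0.6, -0.1, 0.4]
grip_width: 0.801
```

```bash
python3 -c "
from h import *
show();go(.420,-.277,.008,-96.1)"
```

```text
carton [ 3.9900e-01 -2.7400e-01  5.1000e-02  8.3530e+01  4.9724e+01  4.0860e+01] px [426. 280.]
carton [ 4.3500e-01 -1.6400e-01  5.1000e-02  7.2060e+00  8.4187e+01  5.1616e+01] px [385. 267.]
carton [ 4.1900e-01 -5.3000e-02  5.1000e-02 -1.4280e+01  8.4099e+01  5.0254e+01] px [345. 274.]
carton [ 4.2800e-01  6.2000e-02  5.1000e-02 -8.7830e+00  8.3656e+01  5.0684e+01] px [303. 271.]
carton [ 4.3000e-01  1.7500e-01  5.1000e-02 -1.3641e+01  8.3559e+01  5.1209e+01] px [261. 271.]
carton [4.3000e-01 2.9500e-01 5.1000e-02 1.5924e+01 8.4645e+01 5.1077e+01] px [218. 272.]
go [ 4.20e-01 -2.77e-01  8.00e-03 -9.61e+01] -> shift [-0.0013  0.0003  0.1441] rz -0.2 | clock 1.75 pos [ 0.4201 -0.2782  0.1521] yaw -96.3 F [-0.25 -0.5  -0.44] j7 -1.21 grip 0.797
```

servo_tool([
  [0.8, -0.001, 0, 0.06, 0, 0, 0],
  [0.8, -0.001, 0, 0.11, 0, 0, 0],
  [0.8, -0.001, 0, 0.135, 0, 0, 0],
  [0.8, -0.001, 0, 0.144, 0, 0, 0],
  [0.8, -0.001, 0, 0.144, 0, 0, 0],
  [0.3, -0.001, 0, 0.144, 0, 0, 0],
  [0.3, -0.001, 0, 0.144, 0, 0, 0],
  [0.3, -0.001, 0, 0.144, 0, 0, 0],
  [0.3, -0.001, 0, 0.144, 0, 0, 0],
  [0.3, -0.001, 0, 0.13, 0, 0, 0],
  [0.3, -0.001, 0, 0.1, 0, 0, 0],
  [0.3, -0.001, 0, 0.06, 0, 0, 0],
  [0.3, -0.001, 0, 0.02, 0, 0, 0],
  [0.3, -0.001, 0, 0.0, 0, 0, 0],
  [0.3, -0.001, 0, 0.0, 0, 0, 0],
  [0.3, -0.001, 0, 0.0, 0, 0, 0],
  [0.3, -0.001, 0, 0.0, 0, 0, 0],
], grip_force=60)

```text
clock: 3.88
position: [0.4198, -0.2754, 0.1503]
ee_rot: [-0.668, 0.744, 0.001, -0.0]
ft_force: [-0.1, -0.4, -0.6]
grip_width: 0.582
```

```bash
python3 -c "
from h import *
p=loc(TO,TY,[.005,.09]);go(*p,.14,TY)
p=loc(CO,CY,[0,-.115]);go(*p,.14,CY)"
```

```text
go [ 0.605  0.278  0.14  -2.8  ] -> shift [-0.5697 -0.1254  0.0105] rz -93.3 | clock 3.88 pos [ 0.4198 -0.2754  0.1503] yaw -96.1 F [-0.12 -0.38 -0.58] j7 -1.22 grip 0.582
go [ 0.591 -0.292  0.14  -3.7  ] -> shift [-0.0013 -0.1721  0.01  ] rz -92.4 | clock 3.88 pos [ 0.4198 -0.2754  0.1503] yaw -96.1 F [-0.12 -0.38 -0.58] j7 -1.22 grip 0.582
```

The carton is gripped (opening 0.58) and Fz is about -0.6 N, so it is empty and goes to the crate.

servo_tool([
  [0.3, -0.001, -0.172, 0.0, 0, 0, -92.4],
  [0.3, -0.001, -0.172, 0.0, 0, 0, -92.4],
  [0.3, -0.001, -0.172, 0.0, 0, 0, -92.4],
  [0.3, -0.001, -0.172, 0.0, 0, 0, -92.4],
  [0.3, -0.001, -0.172, 0.0, 0, 0, -92.4],
  [0.3, -0.001, -0.172, 0.0, 0, 0, -92.4],
  [0.3, -0.001, -0.172, 0.0, 0, 0, -92.4],
  [0.3, -0.001, -0.172, 0.0, 0, 0, -92.4],
  [0.3, -0.001, -0.172, 0.0, 0, 0, -92.4],
  [0.3, -0.001, -0.172, 0.0, 0, 0, -92.4],
])

```text
clock: 5.12
position: [0.5912, -0.293, 0.1502]
ee_rot: [0.999, -0.033, -0.001, -0.001]
ft_force: [-0.1, 0.4, -1.3]
grip_width: 0.579
```

```bash
python3 -c "
from h import *
p=loc(CO,CY,[0,-.115]);go(*p,.014,CY)"
```

```text
go [ 0.591 -0.292  0.014 -3.7  ] -> shift [ 1.000e-04 -4.000e-04  1.362e-01] rz -0.1 | clock 5.12 pos [ 0.5912 -0.293   0.1502] yaw -3.8 F [-0.12  0.42 -1.32] j7 0.17 grip 0.579
```

servo_tool([
  [0.3, 0, 0, 0.05, 0, 0, 0],
  [0.3, 0, 0, 0.1, 0, 0, 0],
  [0.3, 0, 0, 0.125, 0, 0, 0],
  [0.3, 0, 0, 0.136, 0, 0, 0],
  [0.3, 0, 0, 0.136, 0, 0, 0],
  [0.8, 0, 0, 0.136, 0, 0, 0],
  [0.8, 0, 0, 0.136, 0, 0, 0],
  [0.8, 0, 0, 0.136, 0, 0, 0],
  [0.8, 0, 0, 0.1, 0, 0, 0],
  [0.8, 0, 0, 0.05, 0, 0, 0],
  [0.8, 0, 0, 0.0, 0, 0, 0],
])

```text
clock: 6.5
position: [0.5914, -0.2931, 0.1529]
ee_rot: [0.999, -0.033, 0.0, -0.0]
ft_force: [0.9, -0.9, 0.4]
grip_width: 0.802
```

```bash
python3 -c "
from h import *
show();go(.435,-.164,.15,-82.9)"
```

```text
carton [ 5.9100e-01 -2.8100e-01  5.6000e-02  8.5872e+01  6.5904e+01  5.1516e+01] px [425. 209.]
carton [ 4.3500e-01 -1.6300e-01  5.1000e-02  6.9760e+00  8.3956e+01  5.0690e+01] px [385. 267.]
carton [ 4.1900e-01 -5.3000e-02  5.1000e-02 -1.4224e+01  8.3897e+01  4.9983e+01] px [345. 274.]
carton [ 4.2800e-01  6.3000e-02  5.1000e-02 -8.9210e+00  8.3999e+01  5.1023e+01] px [303. 271.]
carton [ 4.3000e-01  1.7500e-01  5.1000e-02 -1.3340e+01  8.3787e+01  5.1127e+01] px [261. 271.]
carton [4.3000e-01 2.9500e-01 5.1000e-02 1.6246e+01 8.4533e+01 5.1638e+01] px [218. 272.]
go [  0.435  -0.164   0.15  -82.9  ] -> shift [-0.1676 -0.1193  0.009 ] rz 79.1 | clock 6.55 pos [ 0.5944 -0.294   0.1609] yaw -3.8 F [ 2.91 -0.65  6.59] j7 0.17 grip 0.797
```

servo_tool([
  [0.8, -0.164, -0.118, 0.0, 0, 0, 79.1],
  [0.8, -0.164, -0.118, 0.0, 0, 0, 79.1],
  [0.8, -0.164, -0.118, 0.0, 0, 0, 79.1],
  [0.8, -0.164, -0.118, 0.0, 0, 0, 79.1],
  [0.8, -0.164, -0.118, 0.0, 0, 0, 79.1],
  [0.8, -0.164, -0.118, 0.0, 0, 0, 79.1],
  [0.8, -0.164, -0.118, 0.0, 0, 0, 79.1],
  [0.8, -0.164, -0.118, 0.05, 0, 0, 79.1],
  [0.8, -0.164, -0.118, 0.1, 0, 0, 79.1],
  [0.8, -0.164, -0.118, 0.13, 0, 0, 79.1],
  [0.8, -0.164, -0.118, 0.142, 0, 0, 79.1],
  [0.3, -0.164, -0.118, 0.142, 0, 0, 79.1],
  [0.3, -0.164, -0.118, 0.142, 0, 0, 79.1],
  [0.3, -0.164, -0.118, 0.142, 0, 0, 79.1],
  [0.3, -0.164, -0.118, 0.142, 0, 0, 79.1],
  [0.3, -0.164, -0.118, 0.12, 0, 0, 79.1],
  [0.3, -0.164, -0.118, 0.06, 0, 0, 79.1],
  [0.3, -0.164, -0.118, 0.015, 0, 0, 79.1],
  [0.3, -0.164, -0.118, 0.0, 0, 0, 79.1],
  [0.3, -0.164, -0.118, 0.0, 0, 0, 79.1],
])

```text
clock: 9.05
position: [0.4356, -0.1648, 0.1511]
ee_rot: [0.75, -0.662, 0.0, 0.0]
ft_force: [0.3, 1.4, -6.3]
grip_width: 0.578
```

```bash
python3 -c "
from h import *
show();p=loc(TO,TY,[.004,.095]);go(*p,.15,TY)
p=loc(CO,CY,[0,-.02]);go(*p,.15,CY)"
```

```text
carton [ 5.9000e-01 -2.9000e-01  5.6000e-02  8.6140e+01  8.3687e+01  5.1015e+01] px [429. 210.]
carton [ 4.1900e-01 -5.3000e-02  5.1000e-02 -1.4198e+01  8.4087e+01  5.0068e+01] px [345. 273.]
carton [ 4.2800e-01  6.3000e-02  5.1000e-02 -8.4880e+00  8.4205e+01  5.0912e+01] px [303. 271.]
carton [ 4.3000e-01  1.7500e-01  5.1000e-02 -1.2667e+01  8.4202e+01  5.0990e+01] px [261. 271.]
carton [4.3000e-01 2.9500e-01 5.1000e-02 1.6016e+01 8.4424e+01 5.1595e+01] px [218. 272.]
go [ 0.605  0.283  0.15  -2.8  ] -> shift [-4.227e-01 -2.241e-01 -1.000e-04] rz -80.1 | clock 9.1 pos [ 0.4349 -0.1646  0.1499] yaw -82.9 F [-0.32  0.52 -4.7 ] j7 -1.21 grip 0.58
go [ 0.597 -0.198  0.15  -3.7  ] -> shift [ 0.053  -0.1569 -0.0003] rz -79.2 | clock 9.1 pos [ 0.4349 -0.1646  0.1499] yaw -82.9 F [-0.32  0.52 -4.7 ] j7 -1.21 grip 0.58
```

Fz is about -4.7 N, so this one is full and goes to the tray, placed clear of the fence first.

servo_tool([
  [0.3, -0.05, -0.025, 0, 0, 0, -9],
  [0.3, -0.1, -0.05, 0, 0, 0, -18],
  [0.3, -0.15, -0.076, 0, 0, 0, -28],
  [0.3, -0.2, -0.102, 0, 0, 0, -37.5],
  [0.3, -0.25, -0.128, 0, 0, 0, -47],
  [0.3, -0.3, -0.153, 0, 0, 0, -56],
  [0.3, -0.35, -0.178, 0, 0, 0, -65.6],
  [0.3, -0.4, -0.204, 0, 0, 0, -75],
  [0.3, -0.427, -0.218, 0, 0, 0, -80.1],
  [0.3, -0.427, -0.218, 0, 0, 0, -80.1],
  [0.3, -0.427, -0.218, 0, 0, 0, -80.1],
  [0.3, -0.427, -0.218, 0, 0, 0, -80.1],
], grip_force=80)

```text
clock: 10.6
position: [0.5987, 0.2847, 0.1503]
ee_rot: [1.0, -0.025, -0.0, 0.001]
ft_force: [-0.1, -0.5, -4.7]
grip_width: 0.574
```

```bash
python3 -c "
from h import *
p=loc(TO,TY,[-.003,.098]);go(*p,.013,TY)"
```

```text
go [ 0.598  0.286  0.013 -2.8  ] -> shift [-0.0008 -0.0015  0.1373] rz -0.0 | clock 10.6 pos [0.5987 0.2847 0.1503] yaw -2.8 F [-0.12 -0.49 -4.71] j7 -0.84 grip 0.574
```

servo_tool([
  [0.3, -0.001, -0.001, 0.05, 0, 0, 0],
  [0.3, -0.001, -0.001, 0.1, 0, 0, 0],
  [0.3, -0.001, -0.001, 0.125, 0, 0, 0],
  [0.3, -0.001, -0.001, 0.137, 0, 0, 0],
  [0.3, -0.001, -0.001, 0.137, 0, 0, 0],
  [0.75, -0.001, -0.001, 0.137, 0, 0, 0],
  [0.75, -0.001, -0.001, 0.137, 0, 0, 0],
  [0.75, -0.001, -0.001, 0.137, 0, 0, 0],
  [0.75, -0.001, -0.001, 0.1, 0, 0, 0],
  [0.75, -0.001, -0.001, 0.05, 0, 0, 0],
  [0.75, -0.001, -0.001, 0.0, 0, 0, 0],
  [0.75, -0.001, -0.001, 0.0, 0, 0, 0],
  [0.75, -0.001, -0.001, 0.0, 0, 0, 0],
])

```text
clock: 12.22
position: [0.5977, 0.287, 0.151]
ee_rot: [1.0, -0.024, 0.0, 0.0]
ft_force: [-0.5, -0.8, -0.4]
grip_width: 0.752
```

```bash
python3 -c "
from h import *
show();go(.430,.295,.008,-73.9)"
```

```text
carton [ 5.9000e-01 -2.9000e-01  5.6000e-02  8.6002e+01  8.3065e+01  5.1420e+01] px [429. 210.]
carton [ 4.1900e-01 -5.3000e-02  5.1000e-02 -1.3973e+01  8.4124e+01  5.0173e+01] px [345. 273.]
carton [4.3000e-01 2.9500e-01 5.1000e-02 1.6558e+01 8.4805e+01 5.1171e+01] px [217. 273.]
go [ 4.30e-01  2.95e-01  8.00e-03 -7.39e+01] -> shift [-0.1674 -0.0003  0.1424] rz 71.2 | clock 12.28 pos [0.5974 0.2868 0.1502] yaw -2.7 F [-0.5  -0.68 -1.14] j7 -0.84 grip 0.751
```

servo_tool([
  [0.8, -0.167, 0.0, 0.0, 0, 0, 71.2],
  [0.8, -0.167, 0.0, 0.0, 0, 0, 71.2],
  [0.8, -0.167, 0.0, 0.0, 0, 0, 71.2],
  [0.8, -0.167, 0.0, 0.0, 0, 0, 71.2],
  [0.8, -0.167, 0.0, 0.0, 0, 0, 71.2],
  [0.8, -0.167, 0.0, 0.0, 0, 0, 71.2],
  [0.8, -0.167, 0.0, 0.0, 0, 0, 71.2],
  [0.8, -0.167, 0.0, 0.05, 0, 0, 71.2],
  [0.8, -0.167, 0.0, 0.1, 0, 0, 71.2],
  [0.8, -0.167, 0.0, 0.13, 0, 0, 71.2],
  [0.8, -0.167, 0.0, 0.142, 0, 0, 71.2],
  [0.3, -0.167, 0.0, 0.142, 0, 0, 71.2],
  [0.3, -0.167, 0.0, 0.142, 0, 0, 71.2],
  [0.3, -0.167, 0.0, 0.142, 0, 0, 71.2],
  [0.3, -0.167, 0.0, 0.142, 0, 0, 71.2],
  [0.3, -0.167, 0.0, 0.12, 0, 0, 71.2],
  [0.3, -0.167, 0.0, 0.06, 0, 0, 71.2],
  [0.3, -0.167, 0.0, 0.015, 0, 0, 71.2],
  [0.3, -0.167, 0.0, 0.0, 0, 0, 71.2],
  [0.3, -0.167, 0.0, 0.0, 0, 0, 71.2],
])

```text
clock: 14.78
position: [0.4313, 0.2952, 0.1517]
ee_rot: [0.799, -0.602, 0.001, -0.001]
ft_force: [-0.1, 0.5, -1.5]
grip_width: 0.578
```

```bash
python3 -c "
from h import *
show();p=loc(TO,TY,[-.003,.008]);go(*p,.15,TY)
p=loc(CO,CY,[0,-.02]);go(*p,.15,CY)"
```

```text
carton [ 5.9000e-01 -2.8900e-01  5.6000e-02  8.5647e+01  8.4075e+01  5.1654e+01] px [429. 210.]
carton [ 4.1900e-01 -5.3000e-02  5.1000e-02 -1.3974e+01  8.4034e+01  5.0086e+01] px [345. 274.]
carton [ 4.2800e-01  6.3000e-02  5.1000e-02 -9.1640e+00  8.3831e+01  5.0733e+01] px [303. 271.]
carton [ 4.3000e-01  1.7500e-01  5.1000e-02 -1.3580e+01  8.3757e+01  5.1362e+01] px [262. 271.]
carton [5.9600e-01 2.8900e-01 5.5000e-02 8.7440e+01 8.5362e+01 5.1051e+01] px [220. 212.]
go [ 0.593  0.196  0.15  -2.8  ] -> shift [ 0.1397 -0.1291  0.0005] rz -71.2 | clock 14.82 pos [0.4307 0.2947 0.1505] yaw -74.0 F [-0.35 -1.21 -1.03] j7 -2.12 grip 0.578
go [ 0.597 -0.198  0.15  -3.7  ] -> shift [ 0.5192 -0.0239  0.0008] rz -70.3 | clock 14.82 pos [0.4307 0.2947 0.1505] yaw -74.0 F [-0.35 -1.21 -1.03] j7 -2.12 grip 0.578
```

Fz is about -1.0 N: empty, to the crate's second slot.

servo_tool([
  [0.3, 0.055, -0.003, 0, 0, 0, -7],
  [0.3, 0.11, -0.005, 0, 0, 0, -15],
  [0.3, 0.165, -0.008, 0, 0, 0, -22],
  [0.3, 0.22, -0.01, 0, 0, 0, -30],
  [0.3, 0.275, -0.013, 0, 0, 0, -37],
  [0.3, 0.33, -0.015, 0, 0, 0, -45],
  [0.3, 0.385, -0.018, 0, 0, 0, -52],
  [0.3, 0.44, -0.02, 0, 0, 0, -60],
  [0.3, 0.49, -0.022, 0, 0, 0, -67],
  [0.3, 0.519, -0.024, 0, 0, 0, -70.3],
  [0.3, 0.519, -0.024, 0, 0, 0, -70.3],
  [0.3, 0.519, -0.024, 0, 0, 0, -70.3],
  [0.3, 0.519, -0.024, 0, 0, 0, -70.3],
], grip_force=60)

```text
clock: 16.45
position: [0.5973, -0.1954, 0.1508]
ee_rot: [1.0, -0.031, -0.0, -0.0]
ft_force: [-0.5, -0.4, -1.9]
grip_width: 0.574
```

```bash
python3 -c "
from h import *
p=loc(CO,CY,[0,-.02]);go(*p,.014,CY)"
```

```text
go [ 0.597 -0.198  0.014 -3.7  ] -> shift [1.000e-04 2.300e-03 1.368e-01] rz 0.1 | clock 16.45 pos [ 0.5973 -0.1954  0.1508] yaw -3.6 F [-0.49 -0.4  -1.87] j7 -0.0 grip 0.574
```

servo_tool([
  [0.3, 0, 0.0, 0.05, 0, 0, 0],
  [0.3, 0, 0.0, 0.1, 0, 0, 0],
  [0.3, 0, 0.0, 0.125, 0, 0, 0],
  [0.3, 0, 0.0, 0.136, 0, 0, 0],
  [0.3, 0, 0.0, 0.136, 0, 0, 0],
  [0.8, 0, 0.0, 0.136, 0, 0, 0],
  [0.8, 0, 0.0, 0.136, 0, 0, 0],
  [0.8, 0, 0.0, 0.136, 0, 0, 0],
  [0.8, 0, 0.0, 0.1, 0, 0, 0],
  [0.8, 0, 0.0, 0.05, 0, 0, 0],
  [0.8, 0, 0.0, 0.0, 0, 0, 0],
  [0.8, 0, 0.0, 0.0, 0, 0, 0],
  [0.8, 0, 0.0, 0.0, 0, 0, 0],
])

```text
clock: 18.08
position: [0.5973, -0.197, 0.151]
ee_rot: [0.999, -0.032, -0.0, 0.0]
ft_force: [-0.2, -0.2, 0.4]
grip_width: 0.8
```

```bash
python3 -c "
from h import *
show();go(.419,-.053,.008,-104)"
```

```text
carton [ 5.9800e-01 -1.7800e-01  5.6000e-02  8.5817e+01  5.2155e+01  5.1770e+01] px [388. 208.]
carton [ 4.1900e-01 -5.3000e-02  5.1000e-02 -1.4055e+01  8.3942e+01  4.9915e+01] px [345. 274.]
carton [ 4.2800e-01  6.3000e-02  5.1000e-02 -9.2690e+00  8.4041e+01  5.1077e+01] px [303. 271.]
carton [ 4.3000e-01  1.7500e-01  5.1000e-02 -1.3470e+01  8.3702e+01  5.1350e+01] px [261. 271.]
carton [5.9600e-01 2.8900e-01 5.5000e-02 8.7258e+01 8.5690e+01 5.1001e+01] px [220. 212.]
go [ 4.19e-01 -5.30e-02  8.00e-03 -1.04e+02] -> shift [-0.1865 -0.1323  0.1425] rz 100.4 | clock 18.12 pos [ 0.597  -0.197   0.1502] yaw -3.6 F [ 0.3  -0.57 -0.22] j7 -0.0 grip 0.801
```

servo_tool([
  [0.8, -0.187, -0.132, 0.0, 0, 0, 100.4],
  [0.8, -0.187, -0.132, 0.0, 0, 0, 100.4],
  [0.8, -0.187, -0.132, 0.0, 0, 0, 100.4],
  [0.8, -0.187, -0.132, 0.0, 0, 0, 100.4],
  [0.8, -0.187, -0.132, 0.0, 0, 0, 100.4],
  [0.8, -0.187, -0.132, 0.0, 0, 0, 100.4],
  [0.8, -0.187, -0.132, 0.0, 0, 0, 100.4],
  [0.8, -0.187, -0.132, 0.0, 0, 0, 100.4],
  [0.8, -0.187, -0.132, 0.02, 0, 0, 100.4],
  [0.8, -0.187, -0.132, 0.06, 0, 0, 100.4],
  [0.8, -0.187, -0.132, 0.11, 0, 0, 100.4],
  [0.8, -0.187, -0.132, 0.135, 0, 0, 100.4],
  [0.8, -0.187, -0.132, 0.142, 0, 0, 100.4],
  [0.3, -0.187, -0.132, 0.142, 0, 0, 100.4],
  [0.3, -0.187, -0.132, 0.142, 0, 0, 100.4],
  [0.3, -0.187, -0.132, 0.142, 0, 0, 100.4],
  [0.3, -0.187, -0.132, 0.12, 0, 0, 100.4],
  [0.3, -0.187, -0.132, 0.06, 0, 0, 100.4],
  [0.3, -0.187, -0.132, 0.01, 0, 0, 100.4],
  [0.3, -0.187, -0.132, 0.0, 0, 0, 100.4],
])

```text
clock: 20.62
position: [0.4211, -0.0535, 0.1546]
ee_rot: [-0.615, 0.788, -0.003, 0.001]
ft_force: [-0.4, -0.4, -4.6]
grip_width: 0.578
```

servo_tool([
  [0.3, 0, 0, 0, 0, 0, 0],
  [0.3, 0, 0, 0, 0, 0, 0],
], grip_force=80)

```text
clock: 20.88
position: [0.4182, -0.0532, 0.1497]
ee_rot: [-0.615, 0.788, 0.001, -0.001]
ft_force: [-0.6, 0.0, -3.9]
grip_width: 0.579
```

```bash
python3 -c "
from h import *
show();p=loc(TO,TY,[-.003,.008]);go(*p,.15,TY)
p=loc(CO,CY,[0,.075]);go(*p,.15,CY)"
```

```text
carton [ 5.9000e-01 -2.9000e-01  5.6000e-02  8.5889e+01  8.3889e+01  5.1603e+01] px [429. 210.]
carton [ 5.9600e-01 -1.9300e-01  5.6000e-02  8.7076e+01  8.2942e+01  5.2608e+01] px [394. 208.]
carton [ 4.2800e-01  6.3000e-02  5.1000e-02 -8.3010e+00  8.3927e+01  5.0681e+01] px [303. 271.]
carton [ 4.3000e-01  1.7500e-01  5.1000e-02 -1.3551e+01  8.3596e+01  5.1511e+01] px [261. 271.]
carton [5.9600e-01 2.8800e-01 5.5000e-02 8.7818e+01 8.5390e+01 5.1008e+01] px [220. 212.]
go [ 0.593  0.196  0.15  -2.8  ] -> shift [-0.2843 -0.1094 -0.0006] rz -101.2 | clock 20.93 pos [ 0.4183 -0.0532  0.1497] yaw -104.0 F [-0.24 -0.21 -4.34] j7 -1.77 grip 0.579
go [ 0.603 -0.103  0.15  -3.7  ] -> shift [ 0.0033 -0.1916 -0.0009] rz -100.3 | clock 20.93 pos [ 0.4183 -0.0532  0.1497] yaw -104.0 F [-0.24 -0.21 -4.34] j7 -1.77 grip 0.579
```

Fz is about -4.3 N: full, to the tray.

servo_tool([
  [0.3, -0.284, -0.109, 0, 0, 0, -101.2],
  [0.3, -0.284, -0.109, 0, 0, 0, -101.2],
  [0.3, -0.284, -0.109, 0, 0, 0, -101.2],
  [0.3, -0.284, -0.109, 0, 0, 0, -101.2],
  [0.3, -0.284, -0.109, 0, 0, 0, -101.2],
  [0.3, -0.284, -0.109, 0, 0, 0, -101.2],
  [0.3, -0.284, -0.109, 0, 0, 0, -101.2],
  [0.3, -0.284, -0.109, 0, 0, 0, -101.2],
  [0.3, -0.284, -0.109, 0, 0, 0, -101.2],
  [0.3, -0.284, -0.109, 0, 0, 0, -101.2],
  [0.3, -0.284, -0.109, 0, 0, 0, -101.2],
  [0.3, -0.284, -0.109, 0, 0, 0, -101.2],
])

```text
clock: 22.42
position: [0.5937, 0.1957, 0.1504]
ee_rot: [1.0, -0.026, -0.001, 0.0]
ft_force: [0.0, 0.1, -4.2]
grip_width: 0.578
```

```bash
python3 -c "
from h import *
p=loc(TO,TY,[-.003,.008]);go(*p,.013,TY)"
```

```text
go [ 0.593  0.196  0.013 -2.8  ] -> shift [-1.000e-04 -5.000e-04  1.374e-01] rz -0.1 | clock 22.43 pos [0.5937 0.1957 0.1504] yaw -2.9 F [ 0.02  0.07 -4.21] j7 -0.79 grip 0.578
```

servo_tool([
  [0.3, 0, 0, 0.05, 0, 0, 0],
  [0.3, 0, 0, 0.1, 0, 0, 0],
  [0.3, 0, 0, 0.125, 0, 0, 0],
  [0.3, 0, 0, 0.137, 0, 0, 0],
  [0.3, 0, 0, 0.137, 0, 0, 0],
  [0.75, 0, 0, 0.137, 0, 0, 0],
  [0.75, 0, 0, 0.137, 0, 0, 0],
  [0.75, 0, 0, 0.137, 0, 0, 0],
  [0.75, 0, 0, 0.1, 0, 0, 0],
  [0.75, 0, 0, 0.05, 0, 0, 0],
  [0.75, 0, 0, 0.0, 0, 0, 0],
  [0.75, 0, 0, 0.0, 0, 0, 0],
  [0.75, 0, 0, 0.0, 0, 0, 0],
])

```text
clock: 24.05
position: [0.594, 0.1955, 0.151]
ee_rot: [1.0, -0.025, 0.0, 0.0]
ft_force: [0.1, -0.0, 0.0]
grip_width: 0.75
```

```bash
python3 -c "
from h import *
show();go(.428,.063,.008,-98.9);go(.430,.175,.008,-103.5)"
```

```text
carton [ 5.9000e-01 -2.8900e-01  5.6000e-02  8.6361e+01  8.3232e+01  5.1272e+01] px [429. 210.]
carton [ 5.9600e-01 -1.9300e-01  5.6000e-02  8.5540e+01  8.3631e+01  5.1776e+01] px [394. 208.]
carton [ 4.2900e-01  1.7500e-01  5.1000e-02 -1.2446e+01  8.3653e+01  5.1077e+01] px [260. 273.]
carton [5.8300e-01 3.1000e-01 5.5000e-02 4.5959e+01 7.9402e+01 4.2088e+01] px [213. 214.]
go [ 4.28e-01  6.30e-02  8.00e-03 -9.89e+01] -> shift [-0.1587  0.1403  0.1426] rz 96.1 | clock 24.1 pos [0.5936 0.1953 0.1504] yaw -2.8 F [-0.22  0.17 -0.51] j7 -0.79 grip 0.748
go [ 4.300e-01  1.750e-01  8.000e-03 -1.035e+02] -> shift [-0.1623  0.0283  0.1425] rz 100.7 | clock 24.1 pos [0.5936 0.1953 0.1504] yaw -2.8 F [-0.22  0.17 -0.51] j7 -0.79 grip 0.748
```

servo_tool([
  [0.8, -0.159, 0.14, 0.0, 0, 0, -83.9],
  [0.8, -0.159, 0.14, 0.0, 0, 0, -83.9],
  [0.8, -0.159, 0.14, 0.0, 0, 0, -83.9],
  [0.8, -0.159, 0.14, 0.0, 0, 0, -83.9],
  [0.8, -0.159, 0.14, 0.0, 0, 0, -83.9],
  [0.8, -0.159, 0.14, 0.0, 0, 0, -83.9],
  [0.8, -0.159, 0.14, 0.0, 0, 0, -83.9],
  [0.8, -0.159, 0.14, 0.02, 0, 0, -83.9],
  [0.8, -0.159, 0.14, 0.07, 0, 0, -83.9],
  [0.8, -0.159, 0.14, 0.11, 0, 0, -83.9],
  [0.8, -0.159, 0.14, 0.135, 0, 0, -83.9],
  [0.8, -0.159, 0.14, 0.142, 0, 0, -83.9],
  [0.3, -0.159, 0.14, 0.142, 0, 0, -83.9],
  [0.3, -0.159, 0.14, 0.142, 0, 0, -83.9],
  [0.3, -0.159, 0.14, 0.142, 0, 0, -83.9],
  [0.3, -0.159, 0.14, 0.12, 0, 0, -83.9],
  [0.3, -0.159, 0.14, 0.06, 0, 0, -83.9],
  [0.3, -0.159, 0.14, 0.015, 0, 0, -83.9],
  [0.3, -0.159, 0.14, 0.0, 0, 0, -83.9],
  [0.3, -0.159, 0.14, 0.0, 0, 0, -83.9],
])

```text
clock: 26.6
position: [0.429, 0.0631, 0.1522]
ee_rot: [0.761, 0.649, 0.0, 0.002]
ft_force: [0.3, 0.1, -1.9]
grip_width: 0.58
```

servo_tool([
  [0.3, 0, 0, 0, 0, 0, 0],
  [0.3, 0, 0, 0, 0, 0, 0],
])

```text
clock: 26.85
position: [0.4276, 0.0639, 0.1505]
ee_rot: [0.76, 0.65, -0.0, -0.001]
ft_force: [-0.1, -0.5, -1.6]
grip_width: 0.576
```

```bash
python3 -c "
from h import *
show();p=loc(TO,TY,[-.003,-.085]);go(*p,.15,TY)
p=loc(CO,CY,[0,.078]);go(*p,.15,CY)"
```

```text
carton [ 5.9000e-01 -2.8900e-01  5.6000e-02  8.5912e+01  8.2714e+01  5.2152e+01] px [429. 210.]
carton [ 5.9600e-01 -1.9400e-01  5.6000e-02  8.5345e+01  8.3815e+01  5.2260e+01] px [394. 208.]
carton [4.2000e-01 1.9400e-01 5.1000e-02 1.6242e+01 8.6137e+01 4.0682e+01] px [257. 276.]
go [ 0.589  0.103  0.15  -2.8  ] -> shift [0.0637 0.1531 0.0005] rz 83.9 | clock 26.9 pos [0.4277 0.064  0.1506] yaw 81.1 F [-0.69  0.15 -0.52] j7 1.08 grip 0.58
go [ 0.604 -0.1    0.15  -3.7  ] -> shift [-0.1347  0.1991  0.0003] rz 84.8 | clock 26.9 pos [0.4277 0.064  0.1506] yaw 81.1 F [-0.69  0.15 -0.52] j7 1.08 grip 0.58
```

Fz is about -1 N: empty, to the third crate slot.

servo_tool([
  [0.3, -0.135, 0.199, 0, 0, 0, 84.8],
  [0.3, -0.135, 0.199, 0, 0, 0, 84.8],
  [0.3, -0.135, 0.199, 0, 0, 0, 84.8],
  [0.3, -0.135, 0.199, 0, 0, 0, 84.8],
  [0.3, -0.135, 0.199, 0, 0, 0, 84.8],
  [0.3, -0.135, 0.199, 0, 0, 0, 84.8],
  [0.3, -0.135, 0.199, 0, 0, 0, 84.8],
  [0.3, -0.135, 0.199, 0, 0, 0, 84.8],
  [0.3, -0.135, 0.199, 0, 0, 0, 84.8],
  [0.3, -0.135, 0.199, 0, 0, 0, 84.8],
  [0.3, -0.135, 0.199, 0, 0, 0, 84.8],
], grip_force=60)

```text
clock: 28.28
position: [0.6038, -0.1004, 0.151]
ee_rot: [1.0, -0.032, -0.0, -0.0]
ft_force: [0.2, -0.3, -1.0]
grip_width: 0.576
```

```bash
python3 -c "
from h import *
show();p=loc(CO,CY,[0,.078]);go(*p,.014,CY)"
```

```text
carton [ 5.9000e-01 -2.9000e-01  5.6000e-02  8.6119e+01  8.1334e+01  5.0722e+01] px [431. 210.]
carton [ 4.3000e-01  1.7500e-01  5.1000e-02 -1.3562e+01  8.3727e+01  5.1487e+01] px [261. 271.]
go [ 0.604 -0.1    0.014 -3.7  ] -> shift [-0.0003 -0.0006  0.1371] rz 0.1 | clock 28.32 pos [ 0.6038 -0.1005  0.1511] yaw -3.6 F [-0.52 -0.03 -0.57] j7 -0.23 grip 0.577
```

servo_tool([
  [0.3, 0, 0.0, 0.05, 0, 0, 0],
  [0.3, 0, 0.0, 0.1, 0, 0, 0],
  [0.3, 0, 0.0, 0.125, 0, 0, 0],
  [0.3, 0, 0.0, 0.137, 0, 0, 0],
  [0.3, 0, 0.0, 0.137, 0, 0, 0],
  [0.8, 0, 0.0, 0.137, 0, 0, 0],
  [0.8, 0, 0.0, 0.137, 0, 0, 0],
  [0.8, 0, 0.0, 0.137, 0, 0, 0],
  [0.8, 0, 0.0, 0.1, 0, 0, 0],
  [0.8, 0, 0.0, 0.05, 0, 0, 0],
  [0.8, 0, 0.0, 0.0, 0, 0, 0],
  [0.8, 0, 0.0, 0.0, 0, 0, 0],
  [0.8, 0, 0.0, 0.0, 0, 0, 0],
])

```text
clock: 29.95
position: [0.6036, -0.1007, 0.1509]
ee_rot: [0.999, -0.033, -0.0, 0.0]
ft_force: [-0.5, -0.1, -0.2]
grip_width: 0.798
```

```bash
python3 -c "
from h import *
im,w=show();cv2.imwrite('pics/t1.png',im);go(.430,.175,.008,76.5)"
```

```text
carton [ 5.9000e-01 -2.9000e-01  5.6000e-02  8.5988e+01  8.1440e+01  5.1483e+01] px [431. 210.]
carton [ 4.3000e-01  1.7500e-01  5.1000e-02 -1.3569e+01  8.3638e+01  5.2129e+01] px [261. 271.]
go [4.30e-01 1.75e-01 8.00e-03 7.65e+01] -> shift [-0.1907 -0.2637  0.1425] rz -80.2 | clock 30.0 pos [ 0.6032 -0.1006  0.1502] yaw -3.7 F [ 0.21 -0.06 -1.14] j7 -0.23 grip 0.8
```

View pics/t1.png

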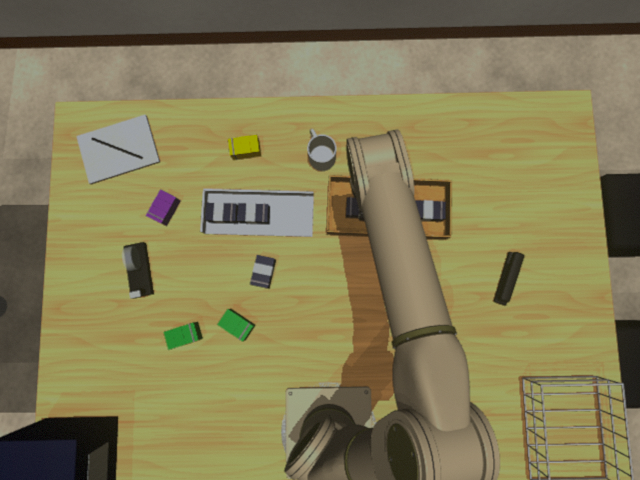

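The tray cartons are at (221,212) and (254,213), close together, so the script merged them into one blob. Three empties are in the crate, and the last carton is at (262,271).

servo_tool([
  [0.8, -0.191, -0.264, 0.0, 0, 0, -80.2],
  [0.8, -0.191, -0.264, 0.0, 0, 0, -80.2],
  [0.8, -0.191, -0.264, 0.0, 0, 0, -80.2],
  [0.8, -0.191, -0.264, 0.0, 0, 0, -80.2],
  [0.8, -0.191, -0.264, 0.0, 0, 0, -80.2],
  [0.8, -0.191, -0.264, 0.0, 0, 0, -80.2],
  [0.8, -0.191, -0.264, 0.0, 0, 0, -80.2],
  [0.8, -0.191, -0.264, 0.02, 0, 0, -80.2],
  [0.8, -0.191, -0.264, 0.07, 0, 0, -80.2],
  [0.8, -0.191, -0.264, 0.11, 0, 0, -80.2],
  [0.8, -0.191, -0.264, 0.135, 0, 0, -80.2],
  [0.8, -0.191, -0.264, 0.142, 0, 0, -80.2],
  [0.3, -0.191, -0.264, 0.142, 0, 0, -80.2],
  [0.3, -0.191, -0.264, 0.142, 0, 0, -80.2],
  [0.3, -0.191, -0.264, 0.142, 0, 0, -80.2],
  [0.3, -0.191, -0.264, 0.12, 0, 0, -80.2],
  [0.3, -0.191, -0.264, 0.06, 0, 0, -80.2],
  [0.3, -0.191, -0.264, 0.015, 0, 0, -80.2],
  [0.3, -0.191, -0.264, 0.0, 0, 0, -80.2],
  [0.3, -0.191, -0.264, 0.0, 0, 0, -80.2],
])

```text
clock: 32.5
position: [0.4307, 0.1748, 0.1511]
ee_rot: [0.786, 0.618, 0.0, 0.001]
ft_force: [-0.1, 0.8, -4.6]
grip_width: 0.578
```

servo_tool([
  [0.3, 0, 0, 0, 0, 0, 0],
  [0.3, 0, 0, 0, 0, 0, 0],
], grip_force=80)

```text
clock: 32.75
position: [0.4297, 0.1752, 0.15]
ee_rot: [0.785, 0.619, -0.001, -0.001]
ft_force: [-1.0, 0.1, -5.1]
grip_width: 0.578
```

```bash
python3 -c "
from h import *
show();p=loc(TO,TY,[-.003,-.083]);go(*p,.15,TY)"
```

```text
carton [ 5.9000e-01 -2.8900e-01  5.6000e-02  8.6198e+01  8.3218e+01  5.1103e+01] px [429. 210.]
carton [ 6.2700e-01 -1.9100e-01  5.6000e-02  8.6191e+01  8.4126e+01  5.1635e+01] px [393. 197.]
carton [ 6.0300e-01 -1.0200e-01  5.6000e-02  8.6833e+01  8.3919e+01  5.2821e+01] px [361. 207.]
go [ 0.589  0.105  0.15  -2.8  ] -> shift [-0.0309  0.1711 -0.    ] rz 79.3 | clock 32.8 pos [0.4298 0.1753 0.1503] yaw 76.5 F [-0.35  1.08 -4.55] j7 0.64 grip 0.578
```

Fz is about -4.6 N: full. The disturbance knocked the middle crate carton about 3 cm aside, but it still lies flat in the crate.

servo_tool([
  [0.3, -0.031, 0.171, 0, 0, 0, 79.3],
  [0.3, -0.031, 0.171, 0, 0, 0, 79.3],
  [0.3, -0.031, 0.171, 0, 0, 0, 79.3],
  [0.3, -0.031, 0.171, 0, 0, 0, 79.3],
  [0.3, -0.031, 0.171, 0, 0, 0, 79.3],
  [0.3, -0.031, 0.171, 0, 0, 0, 79.3],
  [0.3, -0.031, 0.171, 0, 0, 0, 79.3],
  [0.3, -0.031, 0.171, 0, 0, 0, 79.3],
  [0.3, -0.031, 0.171, 0, 0, 0, 79.3],
  [0.3, -0.031, 0.171, 0, 0, 0, 79.3],
  [0.3, -0.031, 0.171, 0, 0, 0, 79.3],
])

```text
clock: 34.17
position: [0.5894, 0.1053, 0.151]
ee_rot: [1.0, -0.024, -0.0, -0.0]
ft_force: [0.0, 0.2, -4.4]
grip_width: 0.577
```

```bash
python3 -c "
from h import *
im,w=look()
p=w[(w[...,2]>.045)&(w[...,2]<.062)&(w[...,0]>.55)&(w[...,0]<.63)&(w[...,1]>.14)&(w[...,1]<.34)];print(len(p),p.min(0),p.max(0))
p=loc(TO,TY,[-.003,-.083]);go(*p,.013,TY)"
```

```text
929 [0.56593856 0.17255216 0.04503996] [0.62219788 0.33190463 0.06173497]
go [ 0.589  0.105  0.013 -2.8  ] -> shift [-0.0005 -0.      0.1381] rz -0.0 | clock 34.23 pos [0.5894 0.1052 0.1511] yaw -2.8 F [ 0.59  1.02 -3.87] j7 -0.55 grip 0.575
```

servo_tool([
  [0.3, 0, 0, 0.05, 0, 0, 0],
  [0.3, 0, 0, 0.1, 0, 0, 0],
  [0.3, 0, 0, 0.125, 0, 0, 0],
  [0.3, 0, 0, 0.137, 0, 0, 0],
  [0.3, 0, 0, 0.137, 0, 0, 0],
  [0.75, 0, 0, 0.137, 0, 0, 0],
  [0.75, 0, 0, 0.137, 0, 0, 0],
  [0.75, 0, 0, 0.137, 0, 0, 0],
  [0.75, 0, 0, 0.1, 0, 0, 0],
  [0.75, 0, 0, 0.05, 0, 0, 0],
  [0.75, -0.05, 0.0, 0.0, 0, 0, 0],
  [0.0, -0.1, 0, 0.0, 0, 0, 0],
  [0.0, -0.1, 0, 0.0, 0, 0, 0],
])

```text
clock: 35.85
position: [0.4868, 0.1104, 0.1519]
ee_rot: [1.0, -0.024, 0.0, 0.002]
ft_force: [0.5, -1.2, -0.7]
grip_width: 0.328
```

```bash
cat >> h.py <<'E'
def tray(name=None):
    """tray contents in tray frame"""
    im,w=look(name);hsv=cv2.cvtColor(im,cv2.COLOR_BGR2HSV)
    a=np.radians(TY);M=np.array([[np.cos(a),-np.sin(a)],[np.sin(a),np.cos(a)]])
    l=(w[...,:2]-TO)@M; m=(w[...,2]>.046)&(w[...,2]<.062)&(abs(l[...,0])<.075)&(l[...,1]>-.16)&(l[...,1]<.165)
    prof=[]
    for y in np.arange(-.15,.16,.006):
        s=m&(abs(l[...,1]-y)<.003); 
        if s.sum()>4: prof.append((round(y,3),round(l[...,0][s].min(),3),round(l[...,0][s].max(),3)))
    print(prof)
    q=(m&(abs(l[...,0]-.0)<.05)).astype(np.uint8)
    return im,w
E
python3 -c "
from h import *
im,w=tray()
cv2.imwrite('pics/t2.png',cv2.resize(im[170:260,180:340],None,fx=5,fy=5,interpolation=cv2.INTER_CUBIC))
p=loc(TO,TY,[-.055,-.083]);go(*p,.15,TY);p=loc(TO,TY,[-.055,.1]);go(*p,.15,TY)"
```

```text
[(np.float64(-0.126), np.float64(-0.024), np.float64(0.02)), (np.float64(-0.12), np.float64(-0.03), np.float64(0.021)), (np.float64(-0.114), np.float64(-0.029), np.float64(0.02)), (np.float64(-0.108), np.float64(-0.029), np.float64(0.02)), (np.float64(-0.102), np.float64(-0.028), np.float64(0.059)), (np.float64(-0.096), np.float64(-0.028), np.float64(0.02)), (np.float64(-0.09), np.float64(-0.02), np.float64(0.02)), (np.float64(-0.084), np.float64(-0.009), np.float64(0.061)), (np.float64(-0.078), np.float64(-0.001), np.float64(0.019)), (np.float64(-0.072), np.float64(0.01), np.float64(0.019)), (np.float64(0.036), np.float64(0.014), np.float64(0.019)), (np.float64(0.042), np.float64(0.009), np.float64(0.019)), (np.float64(0.048), np.float64(0.007), np.float64(0.022)), (np.float64(0.054), np.float64(0.004), np.float64(0.023)), (np.float64(0.06), np.float64(0.001), np.float64(0.019)), (np.float64(0.066), np.float64(0.004), np.float64(0.018)), (np.float64(0.072), np.float64(0.0), np.float64(0.021)), (np.float64(0.078), np.float64(-0.005), np.float64(0.018)), (np.float64(0.084), np.float64
[... 253 characters left out ...]
64(0.019)), (np.float64(0.114), np.float64(-0.03), np.float64(0.02)), (np.float64(0.12), np.float64(-0.03), np.float64(0.019)), (np.float64(0.126), np.float64(-0.03), np.float64(0.019)), (np.float64(0.132), np.float64(-0.029), np.float64(0.058)), (np.float64(0.138), np.float64(-0.029), np.float64(0.019)), (np.float64(0.144), np.float64(-0.028), np.float64(0.011))]
go [ 0.537  0.108  0.15  -2.8  ] -> shift [ 0.0483 -0.0003  0.0021] rz -0.0 | clock 35.9 pos [0.4888 0.1098 0.152 ] yaw -2.8 F [ 0.87 -0.5  -0.03] j7 -0.52 grip 0.238
go [ 0.546  0.291  0.15  -2.8  ] -> shift [ 0.0482 -0.1833  0.0016] rz -0.0 | clock 35.9 pos [0.4888 0.1098 0.152 ] yaw -2.8 F [ 0.87 -0.5  -0.03] j7 -0.52 grip 0.238
```

View pics/t2.png

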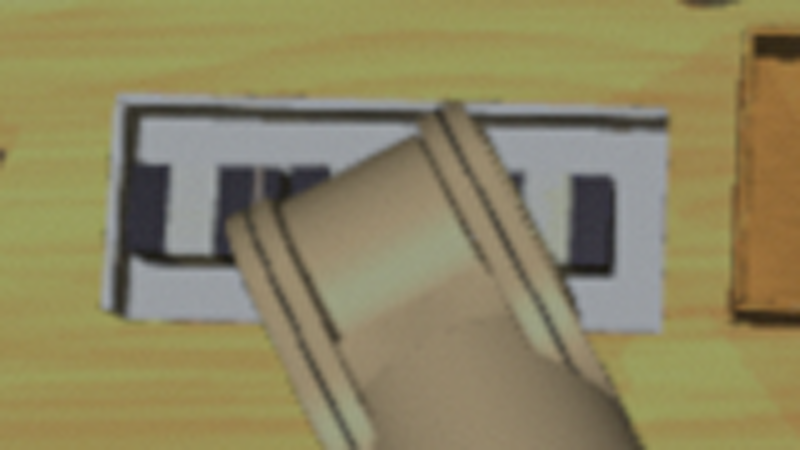

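servo_tool([
  [0, 0.0, 0, 0.06, 0, 0, 0],
  [0, 0.0, 0, 0.12, 0, 0, 0],
  [0, 0.0, 0, 0.135, 0, 0, 0],
  [0, 0.03, 0, 0.135, 0, 0, 0],
  [0, 0.045, 0, 0.135, 0, 0, 0],
  [0, 0.055, 0, 0.135, 0, 0, 0],
  [0, 0.063, 0, 0.135, 0, 0, 0],
  [0, 0.07, 0, 0.135, 0, 0, 0],
  [0, 0.076, 0, 0.135, 0, 0, 0],
  [0, 0.081, 0, 0.135, 0, 0, 0],
  [0, 0.085, 0, 0.135, 0, 0, 0],
  [0, 0.088, 0, 0.135, 0, 0, 0],
  [0, 0.09, 0, 0.135, 0, 0, 0],
  [0, 0.09, 0, 0.135, 0, 0, 0],
])

```text
clock: 37.65
position: [0.5788, 0.1062, 0.0166]
ee_rot: [1.0, -0.024, -0.0, 0.0]
ft_force: [-5.0, 0.1, 5.1]
grip_width: -0.001
```

```bash
python3 -c "
from h import *
im,w=tray();p=loc(TO,TY,[-.0095,-.084]);go(*p,.015,TY)"
```

```text
[(np.float64(-0.018), np.float64(-0.029), np.float64(-0.021)), (np.float64(-0.012), np.float64(-0.027), np.float64(-0.016)), (np.float64(-0.006), np.float64(-0.028), np.float64(-0.008)), (np.float64(0.0), np.float64(-0.028), np.float64(0.0)), (np.float64(0.006), np.float64(-0.028), np.float64(0.008)), (np.float64(0.012), np.float64(-0.029), np.float64(0.017)), (np.float64(0.018), np.float64(-0.029), np.float64(0.02)), (np.float64(0.024), np.float64(-0.029), np.float64(0.02)), (np.float64(0.03), np.float64(-0.029), np.float64(0.023)), (np.float64(0.036), np.float64(-0.029), np.float64(0.019)), (np.float64(0.042), np.float64(-0.029), np.float64(0.019)), (np.float64(0.048), np.float64(-0.029), np.float64(0.022)), (np.float64(0.054), np.float64(-0.028), np.float64(0.021)), (np.float64(0.06), np.float64(-0.03), np.float64(0.017)), (np.float64(0.066), np.float64(-0.03), np.float64(0.019)), (np.float64(0.072), np.float64(-0.03), np.float64(0.02)), (np.float64(0.078), np.float64(-0.029), np.float64(0.057)), (np.float64(0.084), np.float64(-0.03), np.float64(0.022)), (np.float64(0.09), np.float64(-0.029), np.float64(0.021)), (np.float64(0.096), np.float64(-0.03), np.float64(0.021)), (np.float64(0.102), np.float64(-0.03), np.float64(0.02)), (np.float64(0.108), np.float64(-0.03), np.float64(0.021)), (np.float64(0.114), np.float64(-0.028), np.float64(0.02)), (np.float64(0.12), np.float64(-0.029), np.float64(0.02)), (np.float64(0.126), np.float64(-0.028), np.float64(0.02)), (np.float64(0.132), np.float64(-0.028), np.float64(0.02)), (np.float64(0.138), np.float64(-0.029), np.float64(0.058)), (np.float64(0.144), np.float64(-0.014), np.float64(0.019))]
go [ 0.582  0.105  0.015 -2.8  ] -> shift [0.0036 0.0014 0.0016] rz -0.0 | clock 37.7 pos [0.5788 0.1062 0.0166] yaw -2.8 F [-6.41  0.06  5.29] j7 -0.64 grip 0.002
```

servo_tool([
  [0, 0.001, 0, 0, 0, 0, 0],
  [0, 0.002, 0, 0, 0, 0, 0],
  [0, 0.003, 0, 0, 0, 0, 0],
  [0, 0.003, 0, 0, 0, 0, 0],
  [0, 0.003, 0, 0, 0, 0, 0],
])

```text
clock: 38.33
position: [0.5818, 0.106, 0.0166]
ee_rot: [1.0, -0.024, -0.0, 0.0]
ft_force: [-6.1, 0.3, 4.3]
grip_width: -0.003
```

servo_tool([
  [0, 0.002, 0, 0, 0, 0, 0],
  [0, 0.004, 0, 0, 0, 0, 0],
  [0, 0.004, 0, 0, 0, 0, 0],
  [0, 0.004, 0, 0, 0, 0, 0],
])

```text
clock: 38.83
position: [0.586, 0.1057, 0.0166]
ee_rot: [1.0, -0.025, -0.0, 0.0]
ft_force: [-5.3, -0.4, 4.5]
grip_width: 0.002
```

servo_tool([
  [0, 0.002, 0, 0, 0, 0, 0],
  [0, 0.004, 0, 0, 0, 0, 0],
  [0, 0.004, 0, 0, 0, 0, 0],
])

```text
clock: 39.2
position: [0.5872, 0.1054, 0.0165]
ee_rot: [1.0, -0.024, -0.003, 0.001]
ft_force: [-20.8, -2.4, 18.2]
grip_width: -0.003
```

```bash
python3 -c "
from h import *
for n,c in((3,'side'),):
    im,w=look(None,c)
    cv2.imwrite('pics/s1.png',cv2.resize(im[150:260,250:400],None,fx=5,fy=5,interpolation=cv2.INTER_CUBIC))
go(.6,.1,.1,TY)"
```

```text
go [ 0.6  0.1  0.1 -2.8] -> shift [ 0.0125  0.005  -0.0836] rz 0.0 | clock 39.25 pos [0.5873 0.1054 0.0165] yaw -2.8 F [-20.7   -2.63  17.65] j7 -0.64 grip 0.002
```

View pics/s1.png

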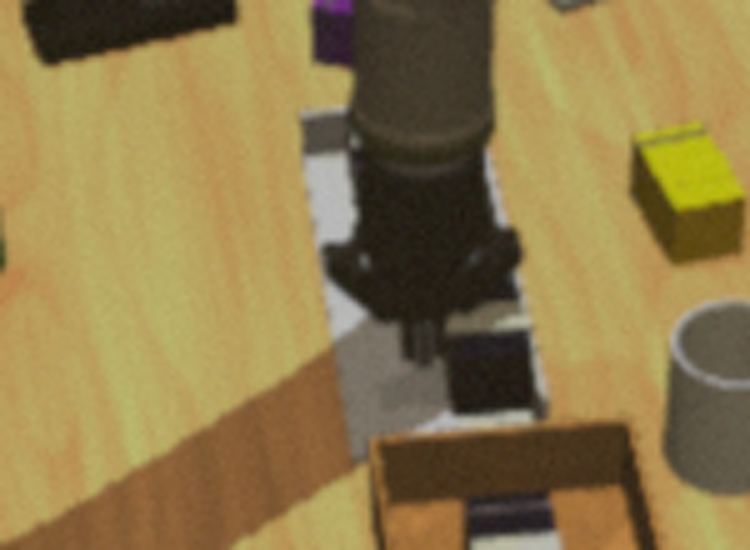

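Fence contact came at about 20 N. The finger knuckles also bear on the carton's top edge (Fz +18 N), so I back off and turn the jaws 90° to push cleanly.

servo_tool([
  [0, -0.02, 0, 0, 0, 0, 0],
  [0, -0.06, 0, -0.02, 0, 0, 0],
  [0, -0.085, 0, -0.06, 0, 0, 0],
  [0, -0.085, -0.094, -0.1, 0, 0, -90],
  [0, -0.085, -0.094, -0.1, 0, 0, -90],
  [0, -0.085, -0.094, -0.1, 0, 0, -90],
  [0, -0.085, -0.094, -0.1, 0, 0, -90],
  [0, -0.085, -0.094, -0.1, 0, 0, -90],
  [0, -0.085, -0.094, -0.1, 0, 0, -90],
  [0, -0.085, -0.094, -0.1, 0, 0, -90],
  [0, -0.085, -0.094, -0.1, 0, 0, -90],
  [0, -0.085, -0.094, -0.1, 0, 0, -90],
  [0, -0.085, -0.094, -0.1, 0, 0, -90],
  [0, -0.085, -0.094, -0.1, 0, 0, -90],
])

```text
clock: 41.0
position: [0.5104, 0.2032, 0.1164]
ee_rot: [0.725, 0.689, 0.0, 0.0]
ft_force: [-0.5, 0.3, -0.6]
grip_width: 0.001
```

```bash
python3 -c "
from h import *
im,w=tray();p=loc(TO,TY,[-.05,.010]);go(*p,.02,TY+90);p=loc(TO,TY,[-.008,.010]);go(*p,.02,TY+90)" | sed 's/np.float64//g'
```

```text
[((-0.126), (0.008), (0.054)), ((-0.12), (0.007), (0.057)), ((-0.114), (0.007), (0.057)), ((-0.108), (0.007), (0.057)), ((-0.102), (0.007), (0.056)), ((-0.096), (0.008), (0.056)), ((-0.09), (0.007), (0.057)), ((-0.084), (0.008), (0.056)), ((-0.078), (0.007), (0.056)), ((-0.072), (0.008), (0.056)), ((-0.066), (0.007), (0.056)), ((-0.06), (0.007), (0.056)), ((-0.054), (0.007), (0.058)), ((-0.048), (0.007), (0.056)), ((-0.042), (0.008), (0.054)), ((-0.03), (-0.029), (0.021)), ((-0.024), (-0.027), (0.021)), ((-0.018), (-0.029), (0.02)), ((-0.012), (-0.028), (0.062)), ((-0.006), (-0.022), (0.062)), ((0.0), (-0.017), (0.061)), ((0.006), (-0.011), (0.02)), ((0.012), (-0.006), (0.02)), ((0.018), (-0.001), (0.02)), ((0.024), (0.003), (0.022)), ((0.03), (0.008), (0.021)), ((0.036), (0.013), (0.019))]
go [5.47e-01 2.00e-01 2.00e-02 8.72e+01] -> shift [-0.0009  0.0363  0.0964] rz -0.1 | clock 41.05 pos [0.5103 0.2032 0.1164] yaw 87.1 F [-0.22  0.18 -1.06] j7 0.66 grip 0.0
go [5.88e-01 1.98e-01 2.00e-02 8.72e+01] -> shift [-0.0008  0.0783  0.0964] rz -0.1 | clock 41.05 pos [0.5103 0.2032 0.1164] yaw 87.1 F [-0.22  0.18 -1.06] j7 0.66 grip 0.0
```

servo_tool([
  [0, 0, 0, 0.055, 0, 0, 0],
  [0, 0, 0.0, 0.096, 0, 0, 0],
  [0, 0, 0.025, 0.096, 0, 0, 0],
  [0, 0, 0.04, 0.096, 0, 0, 0],
  [0, 0, 0.048, 0.096, 0, 0, 0],
  [0, 0, 0.056, 0.096, 0, 0, 0],
  [0, 0, 0.063, 0.096, 0, 0, 0],
  [0, 0, 0.069, 0.096, 0, 0, 0],
  [0, 0, 0.074, 0.096, 0, 0, 0],
  [0, 0, 0.078, 0.096, 0, 0, 0],
  [0, 0, 0.08, 0.096, 0, 0, 0],
  [0, 0, 0.08, 0.096, 0, 0, 0],
])

```text
clock: 42.55
position: [0.5905, 0.1992, 0.0202]
ee_rot: [0.724, 0.689, 0.0, 0.0]
ft_force: [-1.5, 1.4, 1.0]
grip_width: 0.0
```

servo_tool([
  [0, 0, 0.002, 0, 0, 0, 0],
  [0, 0, 0.004, 0, 0, 0, 0],
  [0, 0, 0.006, 0, 0, 0, 0],
  [0, 0, 0.006, 0, 0, 0, 0],
])

```text
clock: 43.05
position: [0.5948, 0.1989, 0.0202]
ee_rot: [0.724, 0.69, -0.001, -0.0]
ft_force: [-11.2, -1.8, 8.7]
grip_width: -0.004
```

servo_tool([
  [0, 0, -0.04, 0, 0, 0, 0],
  [0, 0.0, -0.07, 0, 0, 0, 0],
  [0, 0.05, -0.07, 0, 0, 0, 0],
  [0, 0.091, -0.07, 0, 0, 0, 0],
  [0, 0.091, -0.065, 0, 0, 0, 0],
  [0, 0.091, -0.045, 0, 0, 0, 0],
  [0, 0.091, -0.035, 0, 0, 0, 0],
  [0, 0.091, -0.027, 0, 0, 0, 0],
  [0, 0.091, -0.02, 0, 0, 0, 0],
  [0, 0.091, -0.013, 0, 0, 0, 0],
  [0, 0.091, -0.008, 0, 0, 0, 0],
  [0, 0.091, -0.004, 0, 0, 0, 0],
  [0, 0.091, -0.001, 0, 0, 0, 0],
  [0, 0.091, 0.0, 0, 0, 0, 0],
  [0, 0.091, 0.0, 0, 0, 0, 0],
])

```text
clock: 44.92
position: [0.5991, 0.2898, 0.0202]
ee_rot: [0.724, 0.69, -0.001, -0.0]
ft_force: [-9.3, -2.6, 4.0]
grip_width: 0.001
```

servo_tool([
  [0, 0, -0.03, 0, 0, 0, 0],
  [0, 0, -0.05, -0.04, 0, 0, 0],
  [0, 0, -0.05, -0.1, 0, 0, 0],
  [0, 0, -0.05, -0.13, 0, 0, 0],
  [0, 0, -0.05, -0.13, 0, 0, 0],
])

```text
clock: 45.55
position: [0.5523, 0.2931, 0.1533]
ee_rot: [0.725, 0.689, 0.003, 0.001]
ft_force: [0.3, -0.3, -0.1]
grip_width: -0.002
```

```bash
python3 -c "
from h import *
im,w=tray();p=loc(TO,TY,[.032,-.158]);go(*p,.15,TY)" | sed 's/np.float64//g'
```

```text
[((-0.126), (0.009), (0.054)), ((-0.12), (0.007), (0.058)), ((-0.114), (0.007), (0.057)), ((-0.108), (0.007), (0.057)), ((-0.102), (0.007), (0.057)), ((-0.096), (0.007), (0.057)), ((-0.09), (0.007), (0.057)), ((-0.084), (0.006), (0.056)), ((-0.078), (0.008), (0.056)), ((-0.072), (0.007), (0.056)), ((-0.066), (0.007), (0.056)), ((-0.06), (0.008), (0.056)), ((-0.054), (0.007), (0.058)), ((-0.048), (0.007), (0.056)), ((-0.042), (0.008), (0.055)), ((-0.03), (0.008), (0.054)), ((-0.024), (0.007), (0.058)), ((-0.018), (0.007), (0.058)), ((-0.012), (0.007), (0.057)), ((-0.006), (0.007), (0.058)), ((0.0), (0.009), (0.057)), ((0.006), (0.007), (0.056)), ((0.012), (0.008), (0.057)), ((0.018), (0.007), (0.056)), ((0.024), (0.007), (0.061)), ((0.03), (0.008), (0.056)), ((0.036), (0.007), (0.056)), ((0.042), (0.007), (0.056)), ((0.048), (0.007), (0.057)), ((0.054), (0.008), (0.05)), ((0.06), (0.008), (0.056)), ((0.066), (0.007), (0.055)), ((0.072), (0.006), (0.057)), ((0.078), (0.01), (0.056)), ((0.084), (0.015), (0.055)), ((0.09), (0.02), (0.058)), ((0.096), (0.02), (0.057)), ((0.102), (0.025), (0.057)), ((0.108), (0.031), (0.057)), ((0.114), (0.033), (0.055)), ((0.12), (0.037), (0.057)), ((0.126), (0.042), (0.056)), ((0.132), (0.047), (0.056)), ((0.138), (0.049), (0.06))]
go [ 0.62   0.029  0.15  -2.8  ] -> shift [-0.26    0.0817  0.0014] rz 89.9 | clock 45.6 pos [0.5517 0.2924 0.1513] yaw 87.1 F [ 0.26 -0.23 -1.  ] j7 0.57 grip 0.003
```

servo_tool([
  [0, -0.26, 0.082, 0, 0, 0, 89.9],
  [0, -0.26, 0.082, 0, 0, 0, 89.9],
  [0, -0.26, 0.082, 0, 0, 0, 89.9],
  [0, -0.26, 0.082, 0, 0, 0, 89.9],
  [0, -0.26, 0.082, 0, 0, 0, 89.9],
  [0, -0.26, 0.082, 0, 0, 0, 89.9],
  [0, -0.26, 0.082, 0, 0, 0, 89.9],
  [0, -0.26, 0.082, 0, 0, 0, 89.9],
  [0, -0.26, 0.082, 0, 0, 0, 89.9],
  [0, -0.26, 0.082, 0, 0, 0, 89.9],
  [0, -0.26, 0.082, 0, 0, 0, 89.9],
])

```text
clock: 46.98
position: [0.6195, 0.0284, 0.1497]
ee_rot: [1.0, -0.023, -0.0, 0.0]
ft_force: [0.9, -0.6, 0.4]
grip_width: -0.003
```

```bash
python3 -c "
from h import *
for y in(-.158,-.119):
    p=loc(TO,TY,[.032,y]);go(*p,.026,TY)" | sed 's/np.float64//g'
```

```text
go [ 0.62   0.029  0.026 -2.8  ] -> shift [ 0.0008 -0.0003  0.1236] rz 0.1 | clock 46.98 pos [0.6195 0.0284 0.1497] yaw -2.7 F [ 0.87 -0.6   0.41] j7 -0.43 grip -0.003
go [ 0.622  0.068  0.026 -2.8  ] -> shift [ 0.0009 -0.0393  0.1236] rz 0.1 | clock 46.98 pos [0.6195 0.0284 0.1497] yaw -2.7 F [ 0.87 -0.6   0.41] j7 -0.43 grip -0.003
```

servo_tool([
  [0, 0.001, 0, 0.06, 0, 0, 0],
  [0, 0.001, 0, 0.11, 0, 0, 0],
  [0, 0.001, 0, 0.124, 0, 0, 0],
  [0, 0.001, -0.01, 0.124, 0, 0, 0],
  [0, 0.001, -0.016, 0.124, 0, 0, 0],
  [0, 0.001, -0.021, 0.124, 0, 0, 0],
  [0, 0.001, -0.025, 0.124, 0, 0, 0],
  [0, 0.001, -0.029, 0.124, 0, 0, 0],
  [0, 0.001, -0.033, 0.124, 0, 0, 0],
  [0, 0.001, -0.037, 0.124, 0, 0, 0],
  [0, 0.001, -0.04, 0.124, 0, 0, 0],
  [0, 0.001, -0.042, 0.124, 0, 0, 0],
  [0, 0.001, -0.042, 0.124, 0, 0, 0],
])

```text
clock: 48.6
position: [0.6238, 0.0669, 0.0274]
ee_rot: [1.0, -0.025, 0.001, 0.002]
ft_force: [-1.4, -11.1, 6.8]
grip_width: 0.002
```

servo_tool([
  [0, 0, -0.001, 0, 0, 0, 0],
  [0, 0, -0.002, 0, 0, 0, 0],
  [0, 0, -0.003, 0, 0, 0, 0],
  [0, 0, -0.003, 0, 0, 0, 0],
])

```text
clock: 49.1
position: [0.6239, 0.0688, 0.0274]
ee_rot: [1.0, -0.026, 0.001, 0.003]
ft_force: [-3.5, -14.2, 9.1]
grip_width: -0.0
```

```bash
python3 -c "
from h import *
im,w=tray();p=loc(TO,TY,[.032,-.113]);go(*p,.026,TY)" | sed 's/np.float64//g'
```

```text
[((-0.072), (0.007), (0.022)), ((-0.066), (0.008), (0.03)), ((-0.06), (0.006), (0.036)), ((-0.054), (0.008), (0.044)), ((-0.048), (0.007), (0.053)), ((-0.042), (0.006), (0.056)), ((-0.036), (0.007), (0.057)), ((-0.03), (0.007), (0.057)), ((-0.024), (0.006), (0.054)), ((-0.018), (0.009), (0.057)), ((-0.012), (0.006), (0.057)), ((-0.006), (0.007), (0.058)), ((0.0), (0.007), (0.057)), ((0.006), (0.007), (0.057)), ((0.012), (0.006), (0.056)), ((0.018), (0.008), (0.057)), ((0.024), (0.007), (0.056)), ((0.03), (0.006), (0.056)), ((0.036), (0.007), (0.056)), ((0.042), (0.008), (0.056)), ((0.048), (0.007), (0.055)), ((0.054), (0.008), (0.055)), ((0.06), (0.007), (0.055)), ((0.066), (0.007), (0.054)), ((0.072), (0.007), (0.058)), ((0.078), (0.007), (0.058)), ((0.084), (0.006), (0.055)), ((0.09), (0.008), (0.057)), ((0.096), (0.007), (0.056)), ((0.102), (0.007), (0.059)), ((0.108), (0.006), (0.057)), ((0.114), (0.007), (0.056)), ((0.12), (0.009), (0.056)), ((0.126), (0.008), (0.057)), ((0.132), (0.007), (0.057)), ((0.138), (0.008), (0.061)), ((0.144), (0.007), (0.056))]
go [ 0.622  0.074  0.026 -2.8  ] -> shift [-0.0017 -0.0047  0.0014] rz -0.2 | clock 49.15 pos [0.6239 0.0688 0.0274] yaw -3.0 F [ -2.24 -13.93   8.69] j7 -0.57 grip -0.004
```

servo_tool([
  [0, 0, -0.001, 0, 0, 0, 0],
  [0, 0, -0.002, 0, 0, 0, 0],
  [0, 0, -0.003, 0, 0, 0, 0],
  [0, 0, -0.004, 0, 0, 0, 0],
  [0, 0, -0.004, 0, 0, 0, 0],
])

```text
clock: 49.78
position: [0.624, 0.0728, 0.0274]
ee_rot: [1.0, -0.026, 0.001, 0.003]
ft_force: [-3.8, -15.1, 8.1]
grip_width: -0.001
```

Still sliding (force constant), so I continue.

servo_tool([
  [0, 0, -0.001, 0, 0, 0, 0],
  [0, 0, -0.002, 0, 0, 0, 0],
  [0, 0, -0.003, 0, 0, 0, 0],
  [0, 0, -0.004, 0, 0, 0, 0],
  [0, 0, -0.004, 0, 0, 0, 0],
])

```text
clock: 50.4
position: [0.6241, 0.0741, 0.0274]
ee_rot: [1.0, -0.027, 0.0, 0.005]
ft_force: [-5.5, -21.1, 13.6]
grip_width: 0.003
```

Now stopped: 1.3 mm of travel for 4 mm commanded, at 21 N. I withdraw and check.

servo_tool([
  [0, 0, 0.01, 0, 0, 0, 0],
  [0, 0, 0.035, -0.01, 0, 0, 0],
  [0, 0, 0.045, -0.06, 0, 0, 0],
  [0, 0, 0.045, -0.12, 0, 0, 0],
  [0, -0.06, 0.06, -0.15, 0, 0, 0],
  [0, -0.12, 0.12, -0.15, 0, 0, 0],
  [0, -0.16, 0.18, -0.15, 0, 0, 0],
  [0, -0.18, 0.24, -0.15, 0, 0, 0],
  [0, -0.2, 0.3, -0.15, 0, 0, 0],
  [0, -0.2, 0.36, -0.15, 0, 0, 0],
  [0, -0.2, 0.42, -0.15, 0, 0, 0],
  [0, -0.2, 0.42, -0.15, 0, 0, 0],
])

```text
clock: 51.9
position: [0.4024, -0.3314, 0.1764]
ee_rot: [1.0, -0.025, 0.0, 0.0]
ft_force: [0.3, 0.7, 1.0]
grip_width: 0.002
```

```bash
python3 -c "
from h import *
im,w=tray();show();go(.4,-.3,.2,0)
cv2.imwrite('pics/t3.png',cv2.resize(im[160:260,180:460],None,fx=2.8,fy=2.8,interpolation=cv2.INTER_CUBIC))
im,w=look(None,'side');cv2.imwrite('pics/s3.png',cv2.resize(im[130:350,220:440],None,fx=2.6,fy=2.6))
" | sed 's/np.float64//g'
```

```text
[((-0.102), (0.008), (0.057)), ((-0.096), (0.007), (0.057)), ((-0.09), (0.006), (0.056)), ((-0.084), (0.007), (0.057)), ((-0.078), (0.007), (0.057)), ((-0.072), (0.007), (0.056)), ((-0.066), (0.007), (0.056)), ((-0.06), (0.007), (0.055)), ((-0.054), (0.008), (0.056)), ((-0.048), (0.007), (0.055)), ((-0.042), (0.008), (0.055)), ((-0.036), (0.007), (0.055)), ((-0.03), (0.007), (0.058)), ((-0.024), (0.006), (0.055)), ((-0.018), (0.007), (0.057)), ((-0.012), (0.006), (0.058)), ((-0.006), (0.007), (0.057)), ((0.0), (0.007), (0.058)), ((0.006), (0.007), (0.057)), ((0.012), (0.008), (0.057)), ((0.018), (0.007), (0.056)), ((0.024), (0.007), (0.056)), ((0.03), (0.007), (0.057)), ((0.036), (0.007), (0.057)), ((0.042), (0.008), (0.056)), ((0.048), (0.008), (0.056)), ((0.054), (0.007), (0.056)), ((0.06), (0.008), (0.056)), ((0.066), (0.008), (0.055)), ((0.072), (0.008), (0.055)), ((0.078), (0.007), (0.057)), ((0.084), (0.008), (0.057)), ((0.09), (0.007), (0.058)), ((0.096), (0.007), (0.058)), ((0.102), (0.007), (0.058)), ((0.108), (0.007), (0.056)), ((0.114), (0.006), (0.056)), ((0.12), (0.007), (0.056)), ((0.126), (0.007), (0.056)), ((0.132), (0.007), (0.055)), ((0.138), (0.006), (0.056)), ((0.144), (0.008), (0.057)), ((0.15), (0.007), (0.056))]
carton [ 5.9000e-01 -2.8900e-01  5.6000e-02  8.6723e+01  8.3695e+01  5.1974e+01] px [429. 210.]
carton [ 6.2800e-01 -1.9100e-01  5.6000e-02  8.5078e+01  8.4159e+01  5.1621e+01] px [393. 197.]
carton [ 6.0200e-01 -1.0200e-01  5.6000e-02  8.7229e+01  8.3680e+01  5.1755e+01] px [361. 207.]
go [ 0.4 -0.3  0.2  0. ] -> shift [-0.0042 -0.0309 -0.0239] rz -3.0 | clock 52.0 pos [ 0.4026 -0.331   0.1761] yaw -3.0 F [ 0.96  0.23 -0.48] j7 0.45 grip 0.001
```

View pics/t3.png

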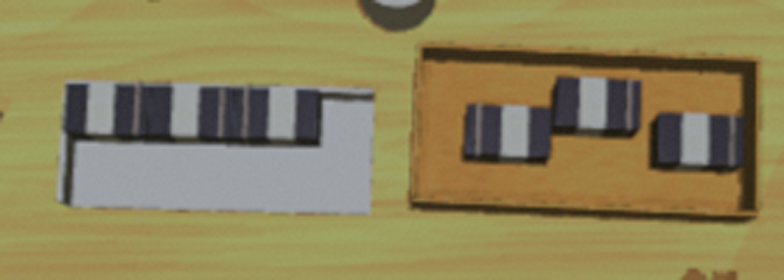

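View pics/s3.png

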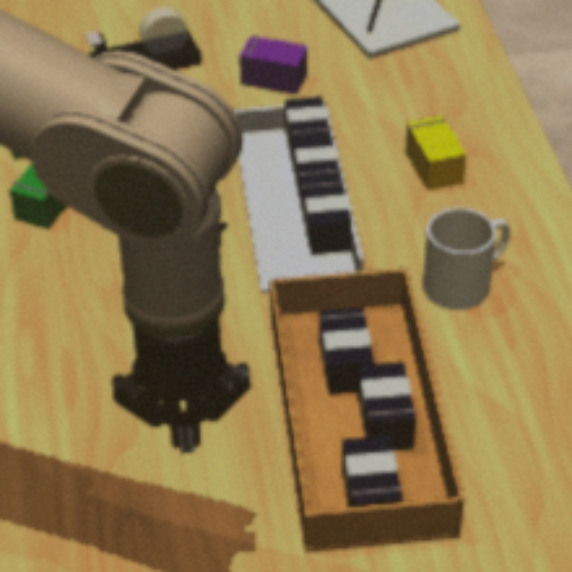

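Six cartons show. The three full ones form one flush row along the fence, from the end stop at crop (65,110) to (320,118). Three empties lie flat in the crate at crop (507,132), (597,105) and (697,140). The mug, dispenser and stapler are untouched, so I hand in.

```bash
python3 -c "
from h import *
print(ticket.hand_in())"
```

```text
the job is handed in; nothing more can be done
None
```

I sorted all six cartons and handed the job in at about 52 s of the 210 s allowed. No verdict was reported.

- **Weights:** Three cartons read about 4.2 to 4.7 N when lifted, so they are full. The other three read about 1 N, so they are empty. Single readings scattered by about 1 N, well short of confusing the two groups.
- **Full cartons:** I placed them on the tray, pushed each one against the fence, then pushed the row to the end stop. The last top view shows one flush row about 253 mm long for three 84 mm cartons, so no visible gaps. Their backs stay level to about 1 mm along its whole length.
- **Empty cartons:** They lie flat in one layer in the crate, tops at about 56 mm against the 62 mm rim. The disturbance knocked the middle one about 3 cm sideways inside the crate. It still lies flat, so I left it.
- **Bystanders and arm:** The robot never went near the mug, tape dispenser or stapler, and I saw no sign that they moved. I did not measure their positions again. The arm ended clear of everything.

**Disagreements:**
- During the first fence push the gripper's finger knuckles also pressed down on that carton, with an upward reaction of about 18 N at the wrist. I turned the jaws 90° for the other two fence pushes.
- The final push along the row also showed 14 N of vertical force.
- My tray estimate seems off by about 2 mm, since cartons in contact with the fence appeared slightly beyond it. I relied on the contact force to judge the fit.

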